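# Dip the oil level of a bench vacuum pump

## Task

Check the oil level of the bench vacuum pump: prise up the snap-shut hinged cover at its filler end with the blade of the spatula, throw the cover right back until it lies open, and lay the spatula flat on the worktop. Then lift the gauge rod off its drip tray, push it down the slanting guide tube until its collar stops on the mouth, draw it out again, and finish while still holding it: level, notched scale face up, clear above the drip tray with its tip over the tray. Leave the beaker and the petri dish where they stand.

Things in the scene. Friction and masses are not known exactly. Their poses are not given: they have to be found in the camera images.
- pump: grey bench vacuum pump, fixed, 120 (own x) x 334 (y) x 190 mm high; origin under it on the worktop. Filler end at y = +104 mm, round motor towards -y. Casing top z = 157 mm for y = -100 to 25 mm; from y = 25 to 104 mm a lower shelf, top z = 125 mm, out of which the guide tube slants and over which the cover sits. Inlet stub and filter at y = -60 to -100 mm reach z = 191 mm
- cover (a joint): hinge of the black cover (66 mm wide in pump x, 71 mm long, 3 mm walls hanging 24 to 26 mm down at the sides and front, open underneath): 0 shut, grows as it opens, 2.85 rad thrown right back. A snap catch holds it shut and lets go in the first 0.15 rad, at about 2 N at the lip; then it swings freely, falls shut if let go before upright and falls right back once past 1.8 rad
- cover_hinge (a point): middle of the cover's hinge axis, on the pump at pump (0, 25, 157) mm; the axis runs along the pump's x. The cover's free edge swings up from the filler (+y) end and over towards the motor
- cover_lip (a point): middle of the outer edge of the cover's prising lip, moves with the cover. Lip 40 mm wide (pump x), 3 mm thick, 13 mm out from the front wall, rising slightly outwards. Shut: this point at pump (0, 109, 136) mm, front wall's lower edge at y = 93 to 96, z = 133 mm; the prising slot between these and the shelf (z = 125 mm) is 8 mm high, open towards pump +y
- guide_tube: steel guide tube in the pump, fixed; origin at the centre of its mouth, pump (0, 50, 140) mm, under the shut cover; own z points out of the tube, 40 degrees above level and towards the pump's +y. Rim 29 mm outside; 20 mm lead-in cone narrowing over 10 mm to an 11 mm bore; clear inside for more than 130 mm
- drip_tray: open steel drip tray, fixed, 170 (own x) x 60 mm (own y), rim 26 mm high, origin under its middle. Two notched rests stand across it at x = +83 mm (notch floor z = 45 mm) and x = -30 mm (46.5 mm), 34 mm wide, horns to z = 58 mm; the rod lies in the notches along the tray's x, its handle out beyond the +x end
- gauge_rod: loose gauge rod (dipstick), 70 g; origin on its axis at the collar's seating face, x towards the handle, z up out of the notched scale face. Rod 7 mm thick from x = 0 to the tapered tip at -130 mm; collar 27 mm across, x = 0 to 5; square 10 mm shank to 37; white handle x = 37 to 107, 13 mm wide (y), z = -12 to +8; end flange to 113, 19 mm wide. Starts level, scale up, axis 50 mm up
- rod_tip (a point): tip of the gauge rod, own (-130, 0, 0) mm
- spatula: loose wooden-handled steel spatula, 75 g, lying flat; origin under its mid-length, x towards the blade's end, z up. Handle x = -95 to +5 mm, 18 mm wide (y), z = 0 to 20 mm; blade x = 5 to 95 mm, 14 mm wide, 2.5 mm thick, centred at z = 10 mm
- spatula_tip (a point): end of the spatula's blade, own (95, 0, 10) mm
- petri: glass petri dish, 60 mm across, 15 mm high; a bystander, origin under its centre
- beaker: beaker, 52 mm across, 67 mm high; a bystander, origin under its centre

How it is judged:
On the way, in this order (a step that is already met when the one before it is completed fails the run):
1. the spatula prises the cover off its catch (value of joint cover above 0.2 rad and contact force between spatula and pump above 0.1 N).
2. the cover is thrown right back and the spatula lies flat on the worktop, let go (value of joint cover above 2.3 rad and height (world z) of spatula below 0.008 m and angle between spatula's own z axis and vertical below 0.15 rad and contact force between the fingers and spatula below 0.1 N), for 0.2 s.
3. the gauge rod is down the guide tube with its collar against the mouth (z of gauge_rod in the frame of guide_tube below 0.003 m and distance between gauge_rod and guide_tube below 0.006 m and angle between the x axis of gauge_rod and the z axis of guide_tube, either way round below 0.1 rad), for 0.2 s.
At the end, for the whole second after the job is handed in: The cover is thrown back (over 2.3 rad), the spatula lies flat on the worktop untouched, and the still gauge rod is carried by the fingers alone, level with its scale face up (within 8.5 degrees), 80 to 350 mm above the worktop, its tip within the drip tray's outline seen from above (all of step 2 and contact force between the fingers and gauge_rod above 2 N and contact force between gauge_rod and drip_tray below 0.05 N and contact force between gauge_rod and pump below 0.05 N and angle between gauge_rod's own z axis and vertical below 0.15 rad and height (world z) of rod_tip between 0.08 and 0.35 m and height (world z) of gauge_rod above 0.08 m and x of rod_tip in the frame of drip_tray between -0.085 and 0.085 m and y of rod_tip in the frame of drip_tray between -0.03 and 0.03 m and linear speed of gauge_rod below 0.02 m/s); the arm keeps its last pose, push and grip.
It fails at once if the beaker or the petri dish is shifted more than 20 mm (distance of any of beaker, petri from where it was at the start of the episode above 0.02 m).
It also fails if it takes over 72 s, if anything falls off the work surface, if the arm or the gripper's body presses on something with over 40 N, if the wrist force passes 120 N, or if a joint passes its speed limit or range.

## Robot

A 6-joint arm with a two-finger parallel gripper is mounted at the origin on the work surface; the furniture and walls round the work are solid. World frame = base frame: x ahead of the robot, y to its left, z up, the work surface at z = 0. Lengths are in m, angles in rad, forces in N, time in s.
With the tool pointing down it reaches from about 0.3 to 0.875 m from the base axis. Payload 6.4 kg.
Tool frame: the origin (TCP) lies at the very end of the fingers, on their centre line; the grasp point (between the pads) lies 19 mm behind it; z points along the fingers, y is the line along which they close (so a half turn about z gives the same grasp; the last joint's range is limited). The gripper opens to 85 mm and grips with 20 to 120 N. Pads are 22 mm wide; open, the fingers measure 114 mm over their backs; the gripper's body (76 mm by 85 mm) begins 54 mm behind the grasp point. The pads swing forward as they close: fully open they stand 13 mm farther back than shut.
Start: joints at [1.009, 0.181, 1.607, -0, 1.354, -0.206], TCP at [0.2, 0.539, 0.231] pointing down, gripper open.
Joint ranges: [-2.99, 2.99], [-0.89, 2.07], [0.3, 2.58], [-1.14, 4.28], [0, 2.63], [-3.12, 3.12]. Speed limits (rad/s): [2.57, 2.57, 3.01, 3.14, 3.14, 3.14].

## Interface

Orientations are given as a unit quaternion [w, x, y, z].
In Python, from bench import * gives the robot as it stands. The module is installed in compiled form; this text tells all that it offers.
- The arm moves only by the tool arm_command, never from a script. Its arguments are lists of equal length, an entry for each row: "dp": the shift along the tool's x, y, z in units of 0.25 m (1.0 is 0.25 m), a list of three; "turn": the turn, a rotation vector about the tool's x, y, z in units of 30 degrees (1.0 is 30 degrees), a list of three; "jaw": the opening, from 0 (shut) to 1 (fully open). A call has 1 to 5 rows; each row is the pose to reach, as a shift and turn from the pose commanded when the call began, along the tool's axes at that moment; what a row does not reach only later rows make up. A row lasts 1/8 s, in which the tool goes at most 62.5 mm and 10.7 degrees, less where a joint would pass 70% of its speed; a pose out of reach is approached as far as the arm can. A call with a number of a shift or a turn outside -1 to 1 is refused whole. A call with a gripper value outside its range is refused whole. The fingers move at their own pace and stop on an object; the grip force is fixed at half the most. Time passes only in rows, so rows that repeat a pose let the fingers close. It gives the time, the measured TCP pose, the force, the opening and the grip force at its end, in the units of the state.
- get_obs(): the state, without advancing time (a new reading comes with each control period).
- camera(name): name is "side" or "top"; returns the picture (400x640x3 uint8, blue, green, red); there is no depth.
- get_calibration(name): a dict with "camera_matrix" (3x3 intrinsics, pixels), "R" (3x3) and "t" (3): a world point X has camera coordinates R X + t. Camera axes: x right, y down, z forward; pixel columns grow to the right and rows downward; lengths in m; the calibration is good to about 2 mm. A picture is of the moment at which its call begins. get_calibration takes no time and is no camera call.
- hand_in(): hands the job in; it is judged then, once.
The state is a dict: "time_s": time; "q": joint angles; "dq": joint speeds; "joint_efforts": joint torques, N m; "eef_pos": TCP position; "eef_rot": TCP orientation; "wrist_force": force on the tool from outside, world axes, zero at the start; "torque": the same for the moment, N m; "opening": opening from 0.0 (shut) to 1.0 (fully open); "grasp_force": force on a finger pad.
Only numpy, scipy, OpenCV 4.12 (cv2) and the standard library are available. Lean on these libraries where they do the work, as an engineer would, in place of code of your own. Each camera call takes 0.05 s, during which the arm holds its last target. There are 200 camera calls.

## Working session

There is one attempt and no reset: what is moved stays moved. The work goes in short steps, Python scripts to look and compute and a tool call to move; the robot and the scene stay as the last step left them, time stands still between calls to the robot, and variables do not carry over. Pictures are saved under pics/ and viewed, at most 10 in all, crops included, and the job is handed in when it is done.

Besides the shell and the picture viewer there is one more tool, called by a JSON object that holds its "fn" and its "kwargs", one argument or row to a line. arm_command: Moves the arm, as the interface text tells. Its arguments: {"type":"object","properties":{"dp":{"type":"array"},"turn":{"type":"array"},"jaw":{"type":"array"}},"required":["dp","turn","jaw"]}

```bash
mkdir -p pics; python3 - <<'E'
from bench import *
import cv2, numpy as np
for n in("side","top"):
    cv2.imwrite(f"pics/{n}0.png",camera(n)); c=get_calibration(n); print(n,c["camera_matrix"].round(1).tolist(),(-c["R"].T@c["t"]).round(3),c["R"].round(3).tolist())
o=get_obs();print({k:np.round(v,3) for k,v in o.items()})
E
```

```text
side [[380.3, 0.0, 320.1], [0.0, 380.3, 199.7], [0.0, 0.0, 1.0]] [ 0.296 -0.652  0.544] [[0.956, -0.293, -0.002], [-0.15, -0.483, -0.863], [0.252, 0.825, -0.506]]
top [[384.0, 0.0, 320.2], [0.0, 384.0, 202.4], [0.0, 0.0, 1.0]] [0.372 0.037 0.948] [[-0.014, -1.0, 0.014], [-0.983, 0.011, -0.181], [0.18, -0.017, -0.983]]
{'time_s': np.float64(0.1), 'q': array([ 1.009,  0.181,  1.608,  0.   ,  1.354, -0.206]), 'dq': array([ 0.   , -0.001, -0.001,  0.001,  0.001,  0.001]), 'joint_efforts': array([ 0.0000e+00, -4.4588e+01, -3.5223e+01, -0.0000e+00,  4.0000e-03,
        0.0000e+00]), 'eef_pos': array([0.2  , 0.539, 0.23 ]), 'eef_rot': array([-0.   ,  0.177,  0.984, -0.001]), 'wrist_force': array([ 0.333, -0.02 ,  0.518]), 'torque': array([0.014, 0.007, 0.03 ]), 'grasp_force': np.float64(0.0), 'opening': np.float64(0.998)}
```

View pics/top0.png

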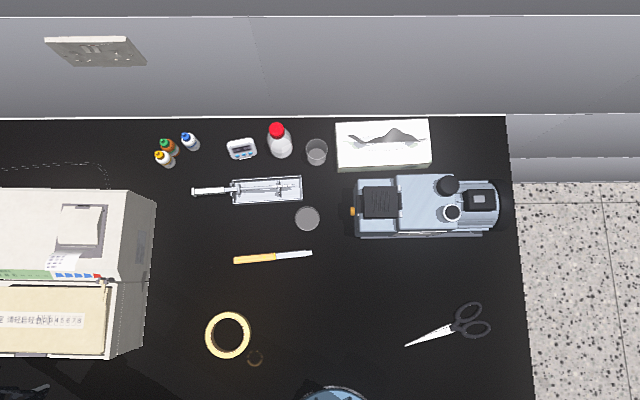

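View pics/side0.png

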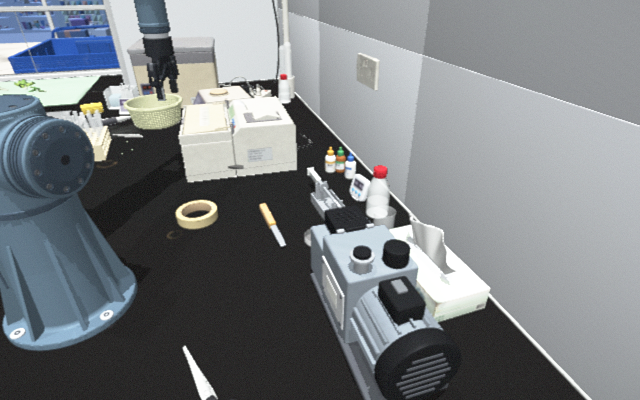

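The top view shows the spatula at about (235–312, 257), with its blade towards −y. The tray is at (232–302, 190), with the rod handle out to the left (192–230, 191). The pump spans (352–500, 205) with its black cover at (380, 203) and filler end to the left (+y). The petri dish is at (307, 218) and the beaker at (316, 150). Next I'll measure them, using an enlarged crop.

```bash
cat > h.py <<'E'
from bench import *
import cv2, numpy as np
from scipy.spatial.transform import Rotation as R
def ray(n,px):
    c=get_calibration(n); K=c["camera_matrix"]
    d=c["R"].T@np.linalg.solve(K,np.array([px[0],px[1],1.])); return -c["R"].T@c["t"],d
def onz(n,px,z):
    o,d=ray(n,px); return o+d*(z-o[2])/d[2]
def proj(n,X):
    c=get_calibration(n); p=c["camera_matrix"]@(c["R"]@np.asarray(X)+c["t"]); return p[:2]/p[2]
def tri(p,q):
    (o1,d1),(o2,d2)=ray("top",p),ray("side",q)
    s=np.linalg.lstsq(np.c_[d1,-d2],o2-o1,rcond=None)[0]
    a,b=o1+d1*s[0],o2+d2*s[1]; return (a+b)/2,np.linalg.norm(a-b)
def comps(m,mn=30):
    for c in cv2.findContours(m.astype(np.uint8),0,2)[0]:
        if cv2.contourArea(c)>mn: yield c
def rq(o): q=o["eef_rot"]; return R.from_quat([q[1],q[2],q[3],q[0]])
E
python3 - <<'E'
from h import *
im=cv2.imread("pics/top0.png"); sd=cv2.imread("pics/side0.png")
hsv=cv2.cvtColor(im,cv2.COLOR_BGR2HSV)
m=(hsv[...,1]>100)&(hsv[...,0]<35)&(hsv[...,2]>120)
print("orange/top")
for c in comps(m,15):
    print(cv2.boundingRect(c),cv2.minAreaRect(c))
# bright objects top
m=hsv[...,2]>70
print("bright")
for c in comps(m,60):
    x,y,w,h=cv2.boundingRect(c)
    if 180<x<520 and 110<y<280: print((x,y,w,h),np.round(cv2.boxPoints(cv2.minAreaRect(c)),1).tolist())
crop=cv2.resize(im[140:270,185:365],None,fx=4.4,fy=4.4,interpolation=cv2.INTER_CUBIC); cv2.imwrite("pics/tc.png",crop)
crop=cv2.resize(im[160:250,340:510],None,fx=4.6,fy=4.6,interpolation=cv2.INTER_CUBIC); cv2.imwrite("pics/pc.png",crop)
E
```

```text
orange/top
(93, 274, 9, 4) ((97.0, 275.5), (3.0, 8.0), 90.0)
(233, 253, 43, 11) ((253.90594482421875, 258.05938720703125), (7.2637715339660645, 42.38858413696289), 84.2894058227539)
(350, 207, 5, 9) ((352.0, 211.0), (8.0, 4.0), 90.0)
(154, 150, 9, 8) ((158.0, 153.5), (7.0, 8.0), 90.0)
(161, 139, 13, 12) ((167.5, 145.5), (9.899494171142578, 12.727922439575195), 45.0)
bright
(233, 250, 80, 14) [[232.3000030517578, 255.89999389648438], [311.5, 248.0], [312.29998779296875, 256.1000061035156], [233.10000610351562, 264.0]]
(295, 206, 25, 25) [[295.0, 206.0], [319.0, 206.0], [319.0, 230.0], [295.0, 230.0]]
(191, 174, 112, 32) [[190.1999969482422, 181.3000030517578], [301.20001220703125, 173.89999389648438], [303.0, 200.8000030517578], [191.89999389648438, 208.1999969482422]]
(305, 138, 23, 28) [[305.0, 138.0], [327.0, 138.0], [327.0, 165.0], [305.0, 165.0]]
(226, 137, 31, 23) [[224.8000030517578, 141.0], [253.5, 135.3000030517578], [257.6000061035156, 155.89999389648438], [228.89999389648438, 161.60000610351562]]
(267, 121, 26, 38) [[264.1000061035156, 122.69999694824219], [288.29998779296875, 119.19999694824219], [293.6000061035156, 156.5], [269.3999938964844, 159.89999389648438]]
(334, 118, 166, 121) [[333.70001220703125, 118.5], [497.20001220703125, 115.19999694824219], [499.6000061035156, 235.8000030517578], [336.1000061035156, 239.10000610351562]]
```

View pics/tc.png

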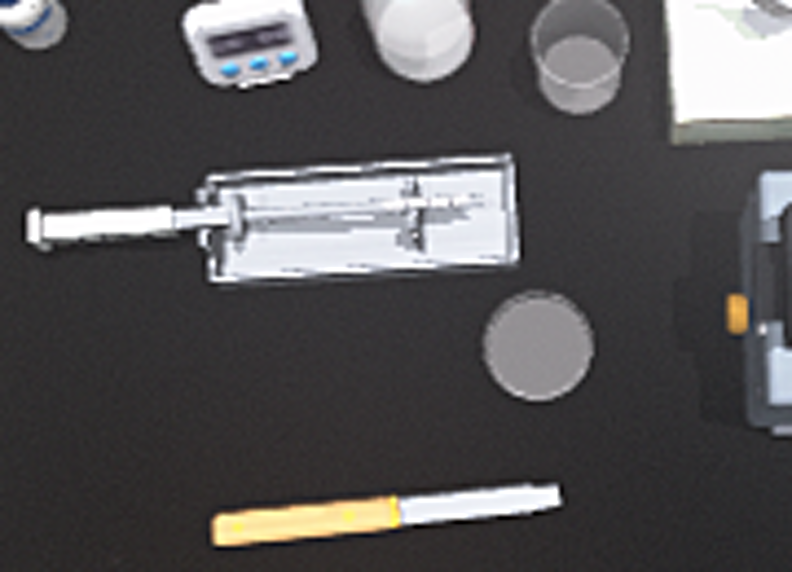

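View pics/pc.png

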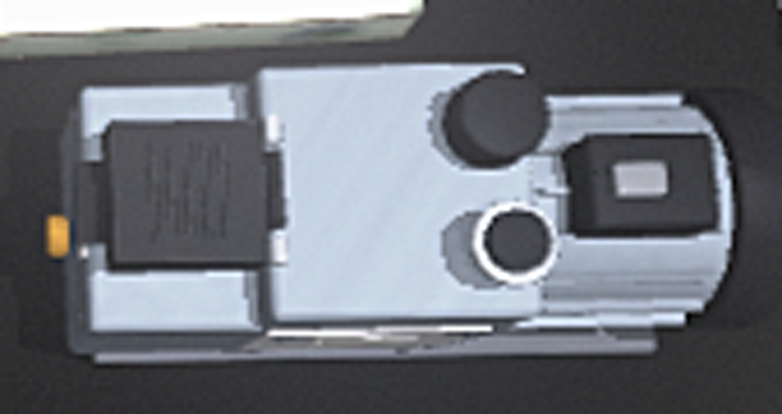

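Both crops line up with the given sizes. In the tray crop, the rod handle spans (30–172, 225), the shank runs to 230, and the tip is near (485, 203). The tray rim corners are (203,180), (513,155), (519,262) and (212,282). The spatula runs from (213,530) to its tip at (561,495). In the pump crop, the casing top edge is at u≈262, the shelf corners are (82,88) and (90,330), and the lip is (78, 162–243).

```bash
python3 - <<'E'
from h import *
t=lambda u,v,z:onz("top",(185+(u+.5)/4.4-.5,140+(v+.5)/4.4-.5),z)
p=lambda u,v,z:onz("top",(340+(u+.5)/4.6-.5,160+(v+.5)/4.6-.5),z)
mm=lambda a:np.round(np.array(a)*1000,1).tolist()
print("spat end/mid/tip",mm(t(213,530,.01)),mm(t(399,511,.012)),mm(t(561,495,.01)))
print("tray",[mm(t(u,v,.026)) for u,v in((203,180),(513,155),(519,262),(212,282))])
print("rod flange end,collar,tip",mm(t(32,227,.05)),mm(t(236,218,.05)),mm(t(485,202,.05)))
print("petri",mm(t(539,346,.015)),"beaker base",mm(t(580,90,0)), 'top',mm(t(580,30,.067)))
print("casing",[mm(p(u,v,.157)) for u,v in((260,70),(523,66),(266,322),(520,318))])
print("shelf",[mm(p(u,v,.125)) for u,v in((82,88),(90,330))])
print("lip",[mm(p(u,v,.138)) for u,v in((78,162),(79,243))])
print("cover top front",[mm(p(u,v,.159)) for u,v in((107,122),(111,269),(262,122),(266,263))])
print("stub",mm(p(515,240,.19)),"filter",mm(p(497,115,.19)))
# side-view plausible: handle mask of spatula in side
sd=cv2.imread("pics/side0.png");h=cv2.cvtColor(sd,cv2.COLOR_BGR2HSV)
for c in comps((h[...,1]>100)&(h[...,0]<35)&(h[...,2]>120),30):
    r=cv2.minAreaRect(c); print(r)
    if 240<r[0][0]<300: print(tri((253.9,258.1),r[0]))
E
```

```text
spat end/mid/tip [404.8, 233.5, 10.0] [413.6, 131.7, 12.0] [421.3, 42.8, 10.0]
tray [[598.0, 241.0, 26.0], [610.6, 67.7, 26.0], [549.3, 64.7, 26.0], [540.0, 234.4, 26.0]]
rod flange end,collar,tip [566.9, 327.1, 50.0] [570.7, 217.2, 50.0] [578.2, 82.3, 50.0]
petri [503.6, 54.2, 15.0] beaker base [655.9, 29.4, 0.0] top [669.8, 29.5, 67.0]
casing [[574.6, -138.6, 157.0], [575.2, -261.2, 157.0], [457.5, -135.5, 157.0], [457.9, -250.8, 157.0]]
shelf [[574.8, -59.6, 125.0], [458.3, -59.7, 125.0]]
lip [[535.9, -55.1, 138.0], [497.5, -54.3, 138.0]]
cover top front [[550.2, -66.6, 159.0], [482.2, -66.1, 159.0], [549.5, -137.9, 159.0], [484.1, -136.4, 159.0]]
stub [488.5, -239.2, 190.0] filter [544.5, -235.5, 190.0]
((340.5, 158.0), (6.0, 9.0), 90.0)
((330.0, 150.5), (6.0, 9.0), 0.0)
((91.39188385009766, 107.85134887695312), (10.357135772705078, 22.193864822387695), 80.53767395019531)
```

```bash
cat > plan.py <<'E'
from h import *
from scipy.spatial.transform import Slerp
def down(a):  # tool down, closing line at angle a, then tilt t about world x
    y=np.array([np.cos(a),np.sin(a),0]); z=np.array([0,0,-1.]); return R.from_matrix(np.c_[np.cross(y,z),y,z])
def plan(wps,start=None):
    o=get_obs(); p,r=start or (o["eef_pos"],rq(o))
    for P,Q in wps:
        P=np.array(P,float); v=r.inv().apply(P-p); w=(r.inv()*Q).as_rotvec(); A=np.degrees(np.abs(w).max())
        k=max(1,int(np.ceil(max(np.abs(v).max()/.249,A/29.9)))); sl=Slerp([0,1],R.concatenate([r,Q]))
        for i in range(1,k+1):
            p0,r0=(p+(P-p)*(i-1)/k,sl((i-1)/k)); p1,r1=(p+(P-p)*i/k,sl(i/k))
            v=r0.inv().apply(p1-p0)/.25; w=np.degrees((r0.inv()*r1).as_rotvec())/30
            n=max(np.linalg.norm(v)*4,np.linalg.norm(w)*30/10.7)
            print("dp",v.round(3).tolist(),"turn",w.round(3).tolist(),"rows>=%.1f"%n)
        print("  -> at",P.round(4)); p,r=P,Q
E
python3 - <<'E'
from plan import *
a=.0863
plan([([.33,.30,.28],down(a)),([.4118,.153,.09],down(a)),([.4118,.153,.0035],down(a))])
E
```

```text
dp [-0.273, -0.238, -0.066] turn [-0.001, 0.0, 0.719] rows>=2.0
dp [-0.342, -0.121, -0.066] turn [-0.001, 0.0, 0.719] rows>=2.0
dp [-0.362, 0.013, -0.066] turn [-0.001, 0.0, 0.719] rows>=2.0
  -> at [0.33 0.3  0.28]
dp [-0.614, 0.275, 0.76] turn [0.0, 0.0, 0.0] rows>=4.1
  -> at [0.4118 0.153  0.09  ]
dp [0.0, 0.0, 0.346] turn [0.0, 0.0, 0.0] rows>=1.4
  -> at [0.4118 0.153  0.0035]
```

{"fn": "arm_command", "kwargs": {
  "dp": [
    [-0.27, -0.24, -0.07],
    [-0.27, -0.24, -0.07],
    [-0.27, -0.24, -0.07]
  ],
  "turn": [
    [0, 0, 0.72],
    [0, 0, 0.72],
    [0, 0, 0.72]
  ],
  "jaw": [1, 1, 1]
}}

```text
time_s: 0.48
eef_pos: [0.2435, 0.4581, 0.249]
eef_rot: [0.0, 0.36, 0.933, 0.0]
wrist_force: [0.3, 0.6, -0.3]
opening: 0.995
grasp_force: 0.0
```

{"fn": "arm_command", "kwargs": {
  "dp": [
    [-0.34, -0.12, -0.07],
    [-0.34, -0.12, -0.07],
    [-0.34, -0.12, -0.07]
  ],
  "turn": [
    [0, 0, 0.72],
    [0, 0, 0.72],
    [0, 0, 0.72]
  ],
  "jaw": [1, 1, 1]
}}

```text
time_s: 0.85
eef_pos: [0.2864, 0.3797, 0.2665]
eef_rot: [0.0, 0.527, 0.85, 0.0]
wrist_force: [0.0, 0.8, -0.4]
opening: 1.0
grasp_force: 0.0
```

{"fn": "arm_command", "kwargs": {
  "dp": [
    [-0.36, 0.01, -0.07],
    [-0.36, 0.01, -0.07],
    [-0.36, 0.01, -0.07]
  ],
  "turn": [
    [0, 0, 0.72],
    [0, 0, 0.72],
    [0, 0, 0.72]
  ],
  "jaw": [0.6, 0.6, 0.6]
}}

```text
time_s: 1.23
eef_pos: [0.3285, 0.3008, 0.2839]
eef_rot: [-0.0, 0.676, 0.737, 0.0]
wrist_force: [-0.2, -0.9, -0.8]
opening: 0.601
grasp_force: 0.0
```

{"fn": "arm_command", "kwargs": {
  "dp": [
    [-0.61, 0.28, 0.76],
    [-0.61, 0.28, 0.76],
    [-0.61, 0.28, 0.76],
    [-0.61, 0.28, 0.76],
    [-0.61, 0.28, 0.76]
  ],
  "turn": [
    [0, 0, 0],
    [0, 0, 0],
    [0, 0, 0],
    [0, 0, 0],
    [0, 0, 0]
  ],
  "jaw": [0.6, 0.6, 0.6, 0.6, 0.6]
}}

```text
time_s: 1.85
eef_pos: [0.4082, 0.1541, 0.0899]
eef_rot: [-0.003, 0.676, 0.737, -0.003]
wrist_force: [0.4, 0.5, 0.5]
opening: 0.596
grasp_force: 0.0
```

```bash
python3 - <<'E'
from plan import *
o=get_obs();print(o["time_s"],o["eef_pos"],rq(o).as_matrix().round(3).tolist())
a=.0863
plan([([.4118,.153,.0035],down(a))])
E
```

```text
1.85 [0.40821343 0.15406797 0.08991456] [[-0.087, 0.996, -0.008], [0.996, 0.087, -0.0], [0.0, -0.008, -1.0]]
dp [-0.006, 0.017, 0.346] turn [-0.015, -0.001, 0.001] rows>=1.4
  -> at [0.4118 0.153  0.0035]
```

{"fn": "arm_command", "kwargs": {
  "dp": [
    [0, 0.01, 0.17],
    [0, 0.01, 0.345],
    [0, 0.01, 0.345],
    [0, 0.01, 0.345]
  ],
  "turn": [
    [0, 0, 0],
    [0, 0, 0],
    [0, 0, 0],
    [0, 0, 0]
  ],
  "jaw": [0.6, 0.6, 0.6, 0.6]
}}

```text
time_s: 2.35
eef_pos: [0.414, 0.156, 0.009]
eef_rot: [0.001, 0.676, 0.737, 0.001]
wrist_force: [-0.3, -0.9, 0.2]
opening: 0.6
grasp_force: 0.0
```

{"fn": "arm_command", "kwargs": {
  "dp": [
    [0, 0, 0],
    [0, 0, 0],
    [0, 0, 0],
    [0, 0, 0]
  ],
  "turn": [
    [0, 0, 0],
    [0, 0, 0],
    [0, 0, 0],
    [0, 0, 0]
  ],
  "jaw": [0, 0, 0, 0]
}}

```text
time_s: 2.85
eef_pos: [0.4146, 0.1551, 0.0094]
eef_rot: [0.001, 0.677, 0.736, 0.001]
wrist_force: [-2.1, 1.5, 9.9]
opening: 0.189
grasp_force: 59.2
```

```bash
python3 - <<'E'
from plan import *
a=.0863
# commanded: tip pose relative to tool: grip at spatula x=-15 -> tip 110mm ahead (world -y), tip height 6.5mm above TCP
plan([([.4118,.153,.16],down(a)),([.5165,.100,.16],down(0)),([.5165,.075,.1225],down(0))])
E
```

```text
dp [-0.007, -0.01, -0.602] turn [0.006, -0.001, -0.004] rows>=2.4
  -> at [0.4118 0.153  0.16  ]
dp [-0.247, 0.399, 0.0] turn [0.0, 0.0, 0.165] rows>=1.9
  -> at [0.5165 0.1    0.16  ]
dp [-0.1, 0.0, 0.15] turn [0.0, 0.0, 0.0] rows>=0.7
  -> at [0.5165 0.075  0.1225]
```

{"fn": "arm_command", "kwargs": {
  "dp": [
    [0, 0, -0.2],
    [0, 0, -0.4],
    [0, 0, -0.6],
    [0, 0, -0.6]
  ],
  "turn": [
    [0, 0, 0],
    [0, 0, 0],
    [0, 0, 0],
    [0, 0, 0]
  ],
  "jaw": [0, 0, 0, 0]
}}

```text
time_s: 3.35
eef_pos: [0.4165, 0.1551, 0.1626]
eef_rot: [0.004, 0.677, 0.736, 0.004]
wrist_force: [0.7, 0.9, -0.9]
opening: 0.192
grasp_force: 59.3
```

{"fn": "arm_command", "kwargs": {
  "dp": [
    [-0.12, 0.2, 0],
    [-0.25, 0.4, 0],
    [-0.25, 0.4, 0],
    [-0.25, 0.4, 0]
  ],
  "turn": [
    [0, 0, 0.08],
    [0, 0, 0.165],
    [0, 0, 0.165],
    [0, 0, 0.165]
  ],
  "jaw": [0, 0, 0, 0]
}}

```text
time_s: 3.85
eef_pos: [0.5168, 0.1008, 0.1563]
eef_rot: [-0.001, 0.708, 0.706, -0.001]
wrist_force: [-0.9, -0.6, -0.1]
opening: 0.187
grasp_force: 59.3
```

```bash
python3 - <<'E'
from plan import *
im=camera("top"); sd=camera("side"); cv2.imwrite("pics/t1.png",im); cv2.imwrite("pics/s1.png",sd)
o=get_obs(); print(o["eef_pos"],rq(o).as_matrix().round(3).tolist(),o["wrist_force"])
tip=o["eef_pos"]+[0,-.11,0]
print(proj("top",tip),proj("side",tip))
a=cv2.resize(im[170:270,270:400],None,fx=3,fy=3,interpolation=cv2.INTER_CUBIC)
q=proj("side",tip).astype(int); b=cv2.resize(sd[150:270,240:370],None,fx=3,fy=3,interpolation=cv2.INTER_CUBIC)
c=np.zeros((360,790,3),np.uint8); c[:300,:390]=a; c[:360,400:]=b; cv2.imwrite("pics/c1.png",c)
E
```

```text
[0.51657358 0.10136491 0.1568853 ] [[0.002, 1.0, -0.002], [1.0, -0.002, 0.0], [0.0, -0.002, -1.0]] [-0.2900934   0.46741151 -0.90175035]
[335.72027919 202.30321425] [331.12156005 194.70562124]
```

View pics/c1.png

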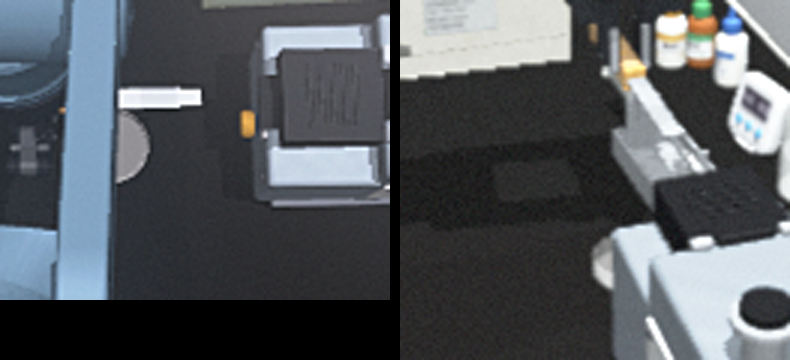

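The blade tip shows at top pixel (336.7, 202.2), where 335.7 was expected, and it points squarely at the cover. Next I move to just in front of the slot.

{"fn": "arm_command", "kwargs": {
  "dp": [
    [-0.07, 0, 0.06],
    [-0.136, 0, 0.114],
    [-0.136, 0, 0.114],
    [-0.136, 0, 0.114],
    [-0.136, 0, 0.114]
  ],
  "turn": [
    [0, 0, 0],
    [0, 0, 0],
    [0, 0, 0],
    [0, 0, 0],
    [0, 0, 0]
  ],
  "jaw": [0, 0, 0, 0, 0]
}}

```text
time_s: 4.58
eef_pos: [0.5183, 0.067, 0.1294]
eef_rot: [0.0, 0.708, 0.706, 0.0]
wrist_force: [-0.2, -0.4, -0.9]
opening: 0.184
grasp_force: 59.3
```

```bash
python3 - <<'E'
from plan import *
sd=camera("side"); im=camera("top"); o=get_obs(); print(o["eef_pos"],rq(o).as_matrix().round(3).tolist())
tip=o["eef_pos"]+[0,-.112,0.001]
print("tip",tip,proj("top",tip),proj("side",tip),"slot",proj("side",(.5165,-.0545,.136)),proj("side",(.5165,-.0595,.125)))
a=cv2.resize(im[170:240,310:380],None,fx=5.5,fy=5.5,interpolation=cv2.INTER_CUBIC)
b=cv2.resize(sd[180:250,300:370],None,fx=5.5,fy=5.5,interpolation=cv2.INTER_CUBIC)
cv2.imwrite("pics/c2.png",np.hstack([a,b]))
E
```

```text
[0.51819775 0.06710164 0.12944374] [[0.002, 1.0, 0.001], [1.0, -0.002, 0.0], [0.0, 0.001, -1.0]]
tip [ 0.51819775 -0.04489836  0.13044374] [351.76194656 203.58497941] [337.43149705 214.49614982] slot [338.28160712 214.76436393] [338.99658157 220.72110216]
```

View pics/c2.png

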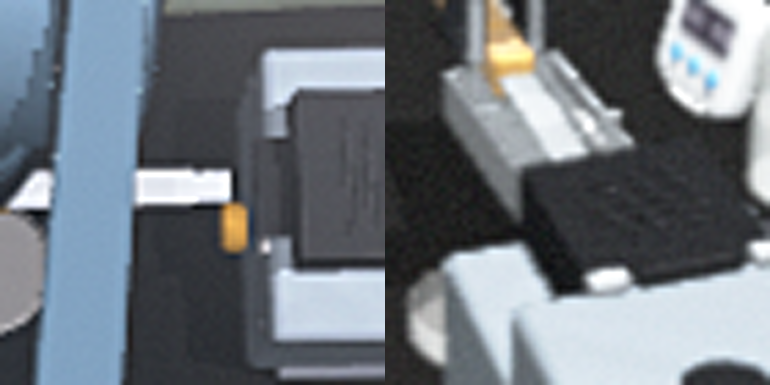

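{"fn": "arm_command", "kwargs": {
  "dp": [
    [0, 0, 0.006],
    [-0.04, 0, 0.006],
    [-0.08, 0, 0.006],
    [-0.12, 0, 0.006],
    [-0.12, 0, 0.006]
  ],
  "turn": [
    [0, 0, 0],
    [0, 0, 0],
    [0, 0, 0],
    [0, 0, 0],
    [0, 0, 0]
  ],
  "jaw": [0, 0, 0, 0, 0]
}}

```text
time_s: 5.3
eef_pos: [0.5179, 0.0358, 0.1276]
eef_rot: [0.0, 0.709, 0.706, -0.0]
wrist_force: [-0.4, 0.9, -1.4]
opening: 0.191
grasp_force: 59.3
```

{"fn": "arm_command", "kwargs": {
  "dp": [
    [0, 0, -0.03],
    [0, 0, -0.06],
    [0, 0, -0.09],
    [0, 0, -0.12],
    [-0.004, 0, -0.14]
  ],
  "turn": [
    [0, 0, 0],
    [0, 0, 0],
    [0, 0, 0],
    [0, 0, 0],
    [0, 0, 0]
  ],
  "jaw": [0, 0, 0, 0, 0]
}}

```text
time_s: 5.92
eef_pos: [0.5178, 0.0362, 0.163]
eef_rot: [-0.0, 0.708, 0.706, 0.0]
wrist_force: [1.3, 1.2, -6.1]
opening: 0.192
grasp_force: 58.7
```

```bash
python3 - <<'E'
from plan import *
sd=camera("side"); im=camera("top"); o=get_obs(); print(o["eef_pos"],rq(o).as_matrix().round(3).tolist(),o["wrist_force"],o["torque"])
a=cv2.resize(im[170:240,310:380],None,fx=5.5,fy=5.5,interpolation=cv2.INTER_CUBIC)
b=cv2.resize(sd[180:250,300:370],None,fx=5.5,fy=5.5,interpolation=cv2.INTER_CUBIC)
cv2.imwrite("pics/c3.png",np.hstack([a,b]))
E
```

```text
[0.51793411 0.03606849 0.16312837] [[0.002, 1.0, 0.0], [1.0, -0.002, 0.0], [0.0, 0.0, -1.0]] [-1.27259513  2.11124637 -4.75033069] [ 0.58580768  0.18204462 -0.06479974]
```

View pics/c3.png

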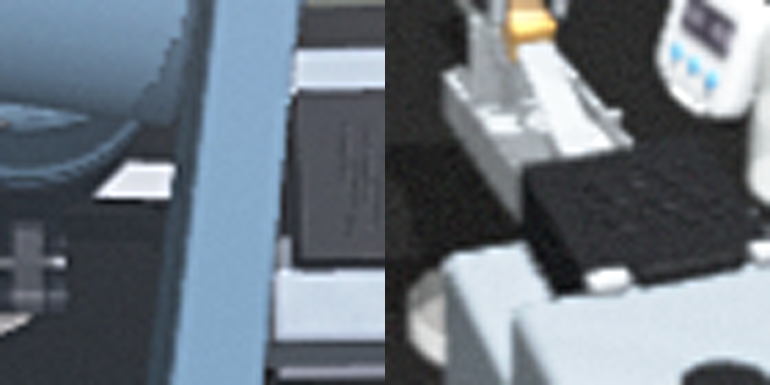

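The cover has not moved and the side view shows the blade sloping nose-down, so the spatula pivoted in the grip, which had little overlap and a long lever. I'll withdraw, press the spatula flat on the worktop, and regrip it deeper and nearer the blade.

{"fn": "arm_command", "kwargs": {
  "dp": [
    [0.08, 0, 0],
    [0.16, 0, 0],
    [0.24, 0, -0.1],
    [0.24, 0, -0.1]
  ],
  "turn": [
    [0, 0, 0],
    [0, 0, 0],
    [0, 0, 0],
    [0, 0, 0]
  ],
  "jaw": [0, 0, 0, 0]
}}

```text
time_s: 6.52
eef_pos: [0.52, 0.0966, 0.1902]
eef_rot: [0.002, 0.707, 0.707, 0.002]
wrist_force: [1.1, 0.1, -0.7]
opening: 0.187
grasp_force: 59.2
```

```bash
python3 - <<'E'
from plan import *
o=get_obs();print(o["eef_pos"],o["wrist_force"])
plan([([.425,.160,.15],down(0)),([.425,.160,.06],down(0))])
E
```

```text
[0.51996314 0.09660373 0.19018313] [ 1.10457777  0.05515902 -0.72717195]
dp [0.254, -0.381, 0.158] turn [0.011, 0.001, -0.0] rows>=1.9
  -> at [0.425 0.16  0.15 ]
dp [0.0, 0.0, 0.36] turn [0.0, 0.0, 0.0] rows>=1.4
  -> at [0.425 0.16  0.06 ]
```

{"fn": "arm_command", "kwargs": {
  "dp": [
    [0.12, -0.19, 0.08],
    [0.25, -0.38, 0.16],
    [0.25, -0.38, 0.3],
    [0.25, -0.38, 0.5],
    [0.25, -0.38, 0.5]
  ],
  "turn": [
    [0, 0, 0],
    [0, 0, 0],
    [0, 0, 0],
    [0, 0, 0],
    [0, 0, 0]
  ],
  "jaw": [0, 0, 0, 0, 0]
}}

```text
time_s: 7.15
eef_pos: [0.4196, 0.1576, 0.0593]
eef_rot: [-0.002, 0.708, 0.706, -0.003]
wrist_force: [-0.0, 0.2, -1.0]
opening: 0.19
grasp_force: 59.2
```

{"fn": "arm_command", "kwargs": {
  "dp": [
    [0, 0, 0.05],
    [0, 0, 0.1],
    [0, 0, 0.15],
    [0, 0, 0.2],
    [0, 0, 0.2]
  ],
  "turn": [
    [0, 0, 0],
    [0, 0, 0],
    [0, 0, 0],
    [0, 0, 0],
    [0, 0, 0]
  ],
  "jaw": [0, 0, 0, 0, 0]
}}

```text
time_s: 7.78
eef_pos: [0.4241, 0.1587, 0.0124]
eef_rot: [0.001, 0.708, 0.706, 0.001]
wrist_force: [1.5, 1.4, 4.3]
opening: 0.19
grasp_force: 60.6
```

{"fn": "arm_command", "kwargs": {
  "dp": [
    [0, 0, 0.016],
    [0, 0, 0.016],
    [0, 0, 0.016],
    [0, 0, 0.016],
    [0, 0, 0.016]
  ],
  "turn": [
    [0, 0, 0],
    [0, 0, 0],
    [0, 0, 0],
    [0, 0, 0],
    [0, 0, 0]
  ],
  "jaw": [0, 0, 0.4, 0.5, 0.5]
}}

```text
time_s: 8.4
eef_pos: [0.4227, 0.1584, 0.0081]
eef_rot: [-0.0, 0.708, 0.706, -0.0]
wrist_force: [0.6, -0.2, 0.4]
opening: 0.5
grasp_force: 0.0
```

{"fn": "arm_command", "kwargs": {
  "dp": [
    [-0.06, 0, 0],
    [-0.06, 0, 0.03],
    [-0.06, 0, 0.03],
    [-0.06, 0, 0.03]
  ],
  "turn": [
    [0, 0, 0],
    [0, 0, 0],
    [0, 0, 0],
    [0, 0, 0]
  ],
  "jaw": [0.5, 0.5, 0.5, 0.5]
}}

```text
time_s: 8.9
eef_pos: [0.4229, 0.1435, 0.0008]
eef_rot: [-0.0, 0.708, 0.706, -0.0]
wrist_force: [0.3, -0.4, 0.0]
opening: 0.496
grasp_force: 0.0
```

```bash
python3 - <<'E'
from plan import *
im=camera("top"); o=get_obs();print(o["time_s"],o["eef_pos"],o["wrist_force"],o["opening"])
hsv=cv2.cvtColor(im,cv2.COLOR_BGR2HSV)
m=hsv[...,2]>140; m[:,:200]=0
for c in comps(m,15):
    x,y,w,h=cv2.boundingRect(c)
    if 200<x<340 and 225<y<280: print((x,y,w,h),onz("top",(x+w-.5,y+h/2),.01))
E
```

```text
8.95 [0.42307482 0.14359764 0.00097331] [-0.62892623 -0.20350547  0.25330004] 0.5041512887224358
(290, 249, 19, 6) [0.42167742 0.05153504 0.01      ]
```

{"fn": "arm_command", "kwargs": {
  "dp": [
    [0.04, 0, -0.008],
    [0.04, 0, -0.008],
    [0.04, 0, -0.008],
    [0.04, 0, -0.008],
    [0.04, 0, -0.008]
  ],
  "turn": [
    [0, 0, 0],
    [0, 0, 0],
    [0, 0, 0],
    [0, 0, 0],
    [0, 0, 0]
  ],
  "jaw": [0.5, 0.5, 0, 0, 0]
}}

```text
time_s: 9.57
eef_pos: [0.4234, 0.1537, 0.0033]
eef_rot: [0.0, 0.708, 0.706, 0.0]
wrist_force: [-1.0, 1.2, 4.1]
opening: 0.191
grasp_force: 59.0
```

{"fn": "arm_command", "kwargs": {
  "dp": [
    [0, 0, 0],
    [0, 0, 0],
    [0, 0, -0.3],
    [0, 0, -0.6],
    [0, 0, -0.6]
  ],
  "turn": [
    [0, 0, 0],
    [0, 0, 0],
    [0, 0, 0],
    [0, 0, 0],
    [0, 0, 0]
  ],
  "jaw": [0, 0, 0, 0, 0]
}}

```text
time_s: 10.2
eef_pos: [0.4248, 0.1536, 0.1564]
eef_rot: [0.002, 0.708, 0.706, 0.002]
wrist_force: [0.1, -0.3, -1.2]
opening: 0.194
grasp_force: 58.8
```

```bash
python3 - <<'E'
from plan import *
o=get_obs();print(o["time_s"],o["eef_pos"],o["wrist_force"],o["opening"])
plan([([.5165,.065,.152],down(0)),([.5165,.055,.1225],down(0))])
im=camera("top")
hsv=cv2.cvtColor(im,cv2.COLOR_BGR2HSV)
m=hsv[...,2]>140
for c in comps(m,15):
    x,y,w,h=cv2.boundingRect(c)
    if 200<x<340 and 200<y<280: print((x,y,w,h),onz("top",(x+w-.5,y+h/2),.155))
E
```

```text
10.2 [0.42479407 0.15358973 0.15641864] [ 0.10955297 -0.28415562 -1.19487183] 0.19373403687501933
dp [-0.353, 0.368, 0.019] turn [0.01, -0.0, -0.005] rows>=2.0
  -> at [0.5165 0.065  0.152 ]
dp [-0.04, 0.0, 0.118] turn [0.0, 0.0, 0.0] rows>=0.5
  -> at [0.5165 0.055  0.1225]
(274, 244, 34, 7) [0.42314245 0.0513169  0.155     ]
(296, 208, 23, 23) [0.48090379 0.02793745 0.155     ]
```

{"fn": "arm_command", "kwargs": {
  "dp": [
    [-0.1, 0.1, 0.02],
    [-0.2, 0.2, 0.02],
    [-0.3, 0.3, 0.02],
    [-0.37, 0.37, 0.02],
    [-0.38, 0.37, 0.02]
  ],
  "turn": [
    [0, 0, 0],
    [0, 0, 0],
    [0, 0, 0],
    [0, 0, 0],
    [0, 0, 0]
  ],
  "jaw": [0, 0, 0, 0, 0]
}}

```text
time_s: 10.88
eef_pos: [0.5158, 0.0573, 0.1472]
eef_rot: [-0.0, 0.709, 0.706, -0.0]
wrist_force: [0.0, 0.1, -0.7]
opening: 0.197
grasp_force: 58.8
```

{"fn": "arm_command", "kwargs": {
  "dp": [
    [0, 0, 0.06],
    [0, 0, 0.11],
    [0, 0, 0.11],
    [0, 0, 0.11]
  ],
  "turn": [
    [0, 0, 0],
    [0, 0, 0],
    [0, 0, 0],
    [0, 0, 0]
  ],
  "jaw": [0, 0, 0, 0]
}}

```text
time_s: 11.38
eef_pos: [0.5152, 0.0587, 0.1205]
eef_rot: [-0.0, 0.708, 0.707, -0.0]
wrist_force: [0.5, -0.7, -0.8]
opening: 0.196
grasp_force: 58.8
```

```bash
python3 - <<'E'
from plan import *
o=get_obs();print(o["time_s"],o["eef_pos"],o["wrist_force"],rq(o).as_matrix().round(3).tolist())
plan([([.5165,.012,.1222],down(0))])
E
```

```text
11.375 [0.51519086 0.05873714 0.12049096] [ 0.48248812 -0.70369906 -0.84852423] [[0.002, 1.0, -0.0], [1.0, -0.002, 0.0], [0.0, -0.0, -1.0]]
dp [-0.187, 0.006, -0.007] turn [-0.0, -0.0, -0.003] rows>=0.7
  -> at [0.5165 0.012  0.1222]
```

{"fn": "arm_command", "kwargs": {
  "dp": [
    [0, 0, -0.006],
    [-0.05, 0, -0.006],
    [-0.1, 0, -0.006],
    [-0.15, 0, -0.006],
    [-0.19, 0, -0.006]
  ],
  "turn": [
    [0, 0, 0],
    [0, 0, 0],
    [0, 0, 0],
    [0, 0, 0],
    [0, 0, 0]
  ],
  "jaw": [0, 0, 0, 0, 0]
}}

```text
time_s: 12.0
eef_pos: [0.5153, 0.0096, 0.1221]
eef_rot: [0.0, 0.708, 0.706, -0.0]
wrist_force: [-0.1, 0.0, -0.3]
opening: 0.196
grasp_force: 58.8
```

{"fn": "arm_command", "kwargs": {
  "dp": [
    [0, 0, 0],
    [0, 0, -0.02],
    [0, 0, -0.04],
    [0, 0, -0.06]
  ],
  "turn": [
    [0, 0, 0],
    [0, 0, 0],
    [0, 0, 0],
    [0, 0, 0]
  ],
  "jaw": [0, 0, 0, 0]
}}

```text
time_s: 12.5
eef_pos: [0.5144, 0.0115, 0.1366]
eef_rot: [-0.001, 0.708, 0.706, -0.0]
wrist_force: [-1.1, -0.8, -8.2]
opening: 0.193
grasp_force: 58.7
```

```bash
python3 - <<'E'
from plan import *
sd=camera("side"); cv2.imwrite("pics/s4.png",sd);o=get_obs();print(o["time_s"],o["eef_pos"],o["wrist_force"],o["torque"])
a=cv2.imread("pics/s1.png"); r=np.s_[195:240,320:350]
cv2.imwrite("pics/d.png",cv2.resize(np.hstack([a[180:250,300:370],sd[180:250,300:370]]),None,fx=5.5,fy=5.5,interpolation=2))
E
```

```text
12.55 [0.51471383 0.01128162 0.13727827] [-2.70956977 -0.21347706 -7.21148795] [ 0.64738342  0.36616056 -0.20509302]
```

View pics/d.png

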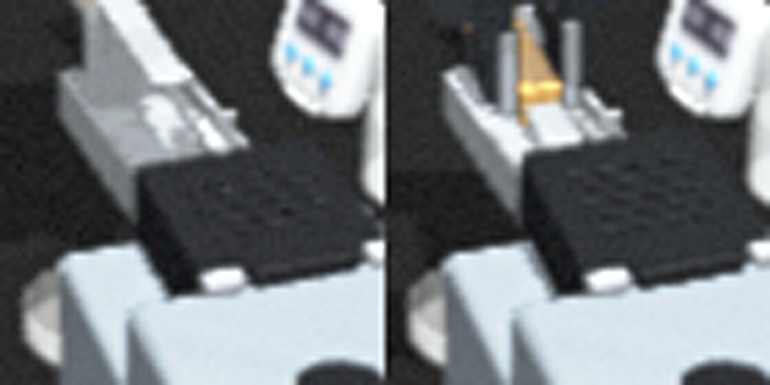

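The far edge of the cover sits about 2 px higher than before, so the cover is lifting. I'll carry on up.

{"fn": "arm_command", "kwargs": {
  "dp": [
    [0, 0, -0.02],
    [0, 0, -0.04],
    [0, 0, -0.06],
    [0, 0, -0.08],
    [0, 0, -0.08]
  ],
  "turn": [
    [0, 0, 0],
    [0, 0, 0],
    [0, 0, 0],
    [0, 0, 0],
    [0, 0, 0]
  ],
  "jaw": [0, 0, 0, 0, 0]
}}

```text
time_s: 13.18
eef_pos: [0.5153, 0.011, 0.1576]
eef_rot: [0.0, 0.708, 0.706, 0.0]
wrist_force: [-2.6, 1.2, -5.9]
opening: 0.191
grasp_force: 58.9
```

```bash
cat > cov.py <<'E'
from plan import *
def cover():  # opening angle from far top corner silhouette in side view
    sd=camera("side"); H=np.array([.5165,-.1385,.157]); L=cv2.cvtColor(sd,cv2.COLOR_BGR2HSV)
    m=(L[...,2]<60).astype(np.uint8)
    res=[]
    for th in np.arange(0,2.9,.1):
        c,s=np.cos(th),np.sin(th); f=lambda x,y,z:proj("side",H+[x,y*c-z*s,y*s+z*c])
        # dark fraction over the roof
        P=np.array([f(-.03,.01,.0),f(.03,.01,.0),f(.03,.066,.0),f(-.03,.066,.0)]).astype(np.int32)
        k=np.zeros_like(m);cv2.fillPoly(k,[P],1); res.append((round(th,1),round(float(m[k>0].mean()),2)))
    return sd,res
E
python3 - <<'E'
from cov import *
sd,r=cover(); cv2.imwrite("pics/s5.png",sd); o=get_obs();print(o["time_s"],o["eef_pos"],o["wrist_force"],o["torque"])
H=np.array([.5165,-.1385,.157])
for th in(0,.1,.2,.3,.4,.5,.6):
    c,s=np.cos(th),np.sin(th); print(th,[np.round(proj("side",H+[x,y*c-z*s,y*s+z*c])).tolist() for x,y,z in((-.033,.07,.002),(.033,.07,.002))])
for n in("s1","s4","s5"):
    a=cv2.cvtColor(cv2.imread(f"pics/{n}.png"),cv2.COLOR_BGR2GRAY); d=[]
    for col in(330,335,340,345): d.append((a[185:235,col]<75).argmax()+185)
    print(n,d,[a[190:222:2,c].tolist() for c in (335,)])
E
```

```text
13.225 [0.5153076  0.01104804 0.15736895] [-0.84289309  0.90028821 -4.61678374] [ 0.53409692  0.39301013 -0.1665922 ]
0 [[325.0, 211.0], [357.0, 206.0]]
0.1 [[325.0, 208.0], [357.0, 203.0]]
0.2 [[325.0, 205.0], [358.0, 200.0]]
0.3 [[325.0, 203.0], [358.0, 198.0]]
0.4 [[326.0, 200.0], [359.0, 195.0]]
0.5 [[326.0, 198.0], [360.0, 193.0]]
0.6 [[327.0, 197.0], [361.0, 191.0]]
s1 [np.int64(185), np.int64(185), np.int64(185), np.int64(185)] [[44, 45, 133, 172, 118, 210, 192, 182, 158, 100, 54, 47, 53, 44, 45, 52]]
s4 [np.int64(185), np.int64(207), np.int64(185), np.int64(185)] [[97, 98, 93, 122, 127, 210, 173, 212, 95, 51, 55, 47, 51, 53, 54, 53]]
s5 [np.int64(207), np.int64(191), np.int64(185), np.int64(185)] [[108, 42, 127, 172, 166, 237, 252, 225, 51, 48, 51, 49, 43, 53, 55, 46]]
```

{"fn": "arm_command", "kwargs": {
  "dp": [
    [0, 0, -0.03],
    [0, 0, -0.06],
    [0, 0, -0.09],
    [0, 0, -0.09]
  ],
  "turn": [
    [0, 0, 0],
    [0, 0, 0],
    [0, 0, 0],
    [0, 0, 0]
  ],
  "jaw": [0, 0, 0, 0]
}}

```text
time_s: 13.72
eef_pos: [0.5165, 0.0108, 0.1814]
eef_rot: [0.001, 0.708, 0.706, 0.001]
wrist_force: [0.1, 2.2, -0.6]
opening: 0.192
grasp_force: 59.3
```

```bash
cat > edge.py <<'E'
from cov import *
import sys
sd=camera("side"); im=camera("top"); cv2.imwrite(f"pics/{sys.argv[1]}.png",sd); cv2.imwrite(f"pics/{sys.argv[1]}t.png",im); o=get_obs();print(o["time_s"],o["eef_pos"],o["wrist_force"],o["torque"])
a=cv2.cvtColor(sd,cv2.COLOR_BGR2GRAY)
for c in(330,335,340,345,350): print(c,a[180:222:2,c].tolist())
E
python3 edge.py s6
```

```text
13.825 [0.51614236 0.01080913 0.1804501 ] [ 0.3976628   1.77191329 -0.6538982 ] [ 0.34230036 -0.17657338  0.02994013]
330 [165, 248, 247, 248, 248, 251, 251, 229, 173, 219, 249, 73, 60, 61, 61, 54, 61, 51, 34, 29, 17]
335 [120, 39, 37, 69, 144, 237, 250, 253, 252, 253, 201, 57, 59, 57, 46, 58, 61, 62, 60, 63, 64]
340 [46, 43, 43, 44, 45, 45, 45, 46, 43, 57, 58, 56, 57, 65, 55, 57, 53, 50, 59, 57, 59]
345 [40, 44, 38, 49, 46, 41, 43, 43, 43, 36, 61, 55, 60, 52, 55, 53, 67, 54, 56, 61, 48]
350 [41, 51, 82, 170, 207, 230, 182, 98, 46, 52, 56, 59, 61, 61, 58, 55, 49, 61, 55, 55, 58]
```

The cover edge has risen about 8 px, which is roughly 0.3 rad, and the force has dropped, so the catch is off. The blade is pitched about 22° nose-down in the grip. I'll plan the swing with a levelling tilt.

```bash
cat >> plan.py <<'E'
def rows(wps,p,r):  # rows relative to one starting pose
    for P,Q in wps:
        print((r.inv().apply(np.array(P)-p)/.25).round(3).tolist(),(np.degrees((r.inv()*Q).as_rotvec())/30).round(3).tolist(),np.array(P).round(4))
E
python3 - <<'E'
from plan import *
H=np.array([.5165,-.1385,.157]); u=np.array([0,-.095,-.032])
o=get_obs(); W=[]
for y,z,t in((.054,.015,-11),(.047,.035,-22),(.036,.048,-22),(.018,.055,-22),(0,.055,-22),(-.02,.053,-22),(-.038,.05,-22)):
    T=R.from_euler('x',t,degrees=True); W.append((H+[0,y,z]-T.apply(u),T*down(0)))
rows(W[:5],o["eef_pos"],rq(o)); rows(W[5:],*W[4])
E
```

```text
[0.016, 0.001, -0.019] [0.004, -0.366, -0.004] [0.5165 0.0149 0.1853]
[-0.009, 0.002, -0.023] [0.004, -0.733, -0.005] [0.5165 0.0086 0.1861]
[-0.053, 0.002, -0.075] [0.004, -0.733, -0.005] [ 0.5165 -0.0024  0.1991]
[-0.125, 0.002, -0.102] [0.004, -0.733, -0.005] [ 0.5165 -0.0204  0.2061]
[-0.197, 0.002, -0.102] [0.004, -0.733, -0.005] [ 0.5165 -0.0384  0.2061]
[-0.071, 0.0, 0.037] [0.0, 0.0, 0.0] [ 0.5165 -0.0584  0.2041]
[-0.133, 0.0, 0.075] [0.0, 0.0, 0.0] [ 0.5165 -0.0764  0.2011]
```

{"fn": "arm_command", "kwargs": {
  "dp": [
    [0.008, 0, -0.015],
    [0.01, 0, -0.025],
    [-0.01, 0, -0.04],
    [-0.03, 0, -0.06],
    [-0.055, 0, -0.08]
  ],
  "turn": [
    [0, -0.2, 0],
    [0, -0.45, 0],
    [0, -0.7, 0],
    [0, -0.73, 0],
    [0, -0.73, 0]
  ],
  "jaw": [0, 0, 0, 0, 0]
}}

```text
time_s: 14.45
eef_pos: [0.5155, -0.003, 0.1998]
eef_rot: [0.134, 0.695, 0.694, -0.134]
wrist_force: [0.1, -0.1, -1.0]
opening: 0.192
grasp_force: 59.3
```

```bash
python3 edge.py s7; python3 - <<'E'
import cv2,numpy as np
a=cv2.imread("pics/s7.png")[150:260,280:400]; b=cv2.imread("pics/s7t.png")[160:250,300:420]
a=cv2.resize(a,(480,440),interpolation=2); b=cv2.resize(b,(320,240),interpolation=2); c=np.zeros((440,800,3),np.uint8); c[:,:480]=a; c[:240,480:]=b; cv2.imwrite("pics/e7.png",c)
E
```

```text
14.55 [ 0.51594235 -0.00422422  0.20069493] [ 0.09669147 -0.43710753 -0.39965002] [ 0.26443649 -0.03758246  0.00687582]
330 [160, 57, 40, 42, 56, 181, 86, 27, 20, 17, 24, 18, 23, 21, 30, 25, 55, 64, 87, 108, 114]
335 [245, 250, 91, 46, 41, 40, 46, 48, 45, 47, 47, 49, 46, 50, 49, 49, 48, 50, 47, 45, 33]
340 [42, 95, 43, 44, 44, 49, 47, 49, 49, 48, 51, 41, 49, 47, 51, 44, 46, 51, 50, 44, 48]
345 [46, 55, 39, 50, 43, 44, 42, 48, 50, 47, 41, 45, 51, 46, 48, 42, 49, 46, 49, 56, 48]
350 [39, 49, 44, 44, 39, 51, 51, 47, 52, 48, 43, 46, 48, 49, 52, 48, 48, 41, 52, 55, 46]
```

View pics/e7.png

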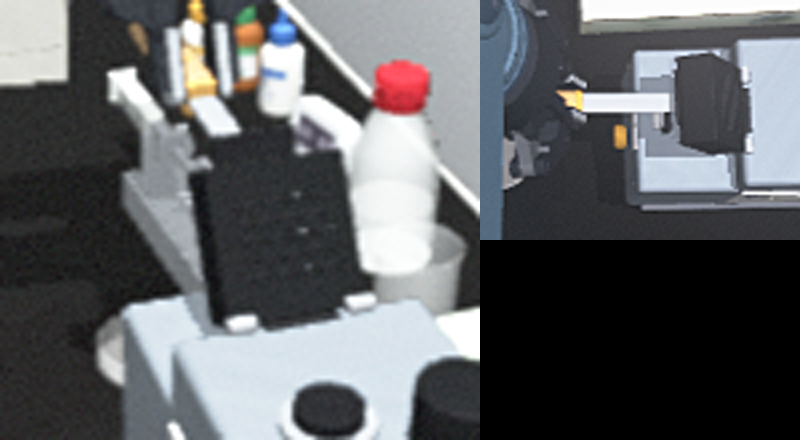

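Side view: the cover stands at about 1.1 rad, with the blade under it and centred. The top view agrees. I'll push it over.

{"fn": "arm_command", "kwargs": {
  "dp": [
    [-0.067, 0, 0.006],
    [-0.134, 0, 0.033],
    [-0.205, 0, 0.07],
    [-0.267, 0, 0.108],
    [-0.312, 0, 0.135]
  ],
  "turn": [
    [0, 0, 0],
    [0, 0, 0],
    [0, 0, 0],
    [0, 0, 0],
    [0, 0, 0]
  ],
  "jaw": [0, 0, 0, 0, 0]
}}

```text
time_s: 15.18
eef_pos: [0.5147, -0.0895, 0.1971]
eef_rot: [0.134, 0.695, 0.693, -0.135]
wrist_force: [-0.1, -0.3, -0.6]
opening: 0.193
grasp_force: 59.3
```

{"fn": "arm_command", "kwargs": {
  "dp": [
    [0, 0, 0],
    [0, 0, 0],
    [0.1, 0, -0.1],
    [0.2, 0, -0.2]
  ],
  "turn": [
    [0, 0, 0],
    [0, 0, 0],
    [0, 0, 0],
    [0, 0, 0]
  ],
  "jaw": [0, 0, 0, 0]
}}

```text
time_s: 15.68
eef_pos: [0.515, -0.0216, 0.2253]
eef_rot: [0.134, 0.695, 0.693, -0.134]
wrist_force: [-0.2, -0.1, -0.5]
opening: 0.193
grasp_force: 59.3
```

```bash
python3 - <<'E'
from plan import *
sd=camera("side"); im=camera("top"); cv2.imwrite("pics/s8.png",sd); cv2.imwrite("pics/t8.png",im)
o=get_obs();print(o["time_s"],o["eef_pos"],o["wrist_force"])
# cover-open check: dark fraction in side view over open vs shut roof
H=np.array([.5165,-.1385,.157]); g=cv2.cvtColor(sd,cv2.COLOR_BGR2GRAY); gt=cv2.cvtColor(im,cv2.COLOR_BGR2GRAY)
for n,G in(("side",g),("top",gt)):
  for th in(0,1.5,2.0,2.3,2.85):
    c,s=np.cos(th),np.sin(th); P=np.array([proj(n,H+[x,y*c-z*s,y*s+z*c]) for x,y,z in((-.028,.01,-.003),(.028,.01,-.003),(.028,.066,-.003),(-.028,.066,-.003))]).astype(np.int32)
    k=np.zeros_like(G);cv2.fillPoly(k,[P],1);print(n,th,round(float((G[k>0]<80).mean()),2))
plan([([.43,.10,.26],down(0)),([.43,.165,.13],down(0)),([.43,.165,.05],down(0))])
E
```

```text
15.775 [ 0.51634388 -0.01980293  0.22679674] [ 0.3139738   0.08729817 -1.05671216]
side 0 0.33
side 1.5 0.45
side 2.0 0.42
side 2.3 0.3
side 2.85 0.99
top 0 0.03
top 1.5 0.61
top 2.0 0.8
top 2.3 0.86
top 2.85 0.89
dp [0.395, -0.344, -0.303] turn [0.007, 0.729, 0.002] rows>=2.4
  -> at [0.43 0.1  0.26]
dp [0.26, 0.0, 0.52] turn [0.0, 0.0, 0.0] rows>=2.3
  -> at [0.43  0.165 0.13 ]
dp [0.0, 0.0, 0.32] turn [0.0, 0.0, 0.0] rows>=1.3
  -> at [0.43  0.165 0.05 ]
```

{"fn": "arm_command", "kwargs": {
  "dp": [
    [0.2, -0.17, -0.15],
    [0.4, -0.38, -0.3],
    [0.4, -0.38, -0.3],
    [0.4, -0.38, -0.3],
    [0.4, -0.38, -0.3]
  ],
  "turn": [
    [0, 0.24, 0],
    [0, 0.49, 0],
    [0, 0.73, 0],
    [0, 0.73, 0],
    [0, 0.73, 0]
  ],
  "jaw": [0, 0, 0, 0, 0]
}}

```text
time_s: 16.4
eef_pos: [0.421, 0.0973, 0.2571]
eef_rot: [0.001, 0.708, 0.706, -0.001]
wrist_force: [0.6, 1.5, -1.2]
opening: 0.19
grasp_force: 59.3
```

{"fn": "arm_command", "kwargs": {
  "dp": [
    [0.13, 0, 0.26],
    [0.26, 0, 0.52],
    [0.26, 0, 0.7],
    [0.26, 0, 0.82],
    [0.26, 0, 0.82]
  ],
  "turn": [
    [0, 0, 0],
    [0, 0, 0],
    [0, 0, 0],
    [0, 0, 0],
    [0, 0, 0]
  ],
  "jaw": [0, 0, 0, 0, 0]
}}

```text
time_s: 17.02
eef_pos: [0.4182, 0.1627, 0.0492]
eef_rot: [-0.002, 0.708, 0.707, -0.003]
wrist_force: [-0.8, 0.1, -0.4]
opening: 0.192
grasp_force: 59.3
```

{"fn": "arm_command", "kwargs": {
  "dp": [
    [0, 0, 0.05],
    [0, 0, 0.1],
    [0, 0, 0.14],
    [0, 0, 0.17],
    [0, 0, 0.17]
  ],
  "turn": [
    [0, 0, 0],
    [0, 0, 0],
    [0, 0, 0],
    [0, 0, 0],
    [0, 0, 0]
  ],
  "jaw": [0, 0, 0, 0, 0]
}}

```text
time_s: 17.65
eef_pos: [0.422, 0.1631, 0.0106]
eef_rot: [0.001, 0.708, 0.706, 0.001]
wrist_force: [0.6, 0.5, 4.5]
opening: 0.189
grasp_force: 61.3
```

{"fn": "arm_command", "kwargs": {
  "dp": [
    [0, 0, 0.02],
    [0, 0, 0.028],
    [0, 0, 0.028],
    [0, 0, 0.028],
    [0, 0, 0.028]
  ],
  "turn": [
    [0, 0, 0],
    [0, 0, 0],
    [0, 0, 0],
    [0, 0, 0],
    [0, 0, 0]
  ],
  "jaw": [0, 0, 0, 0.5, 0.5]
}}

```text
time_s: 18.27
eef_pos: [0.4207, 0.1631, 0.003]
eef_rot: [0.0, 0.708, 0.706, 0.0]
wrist_force: [-0.1, -0.6, -0.3]
opening: 0.5
grasp_force: 0.0
```

{"fn": "arm_command", "kwargs": {
  "dp": [
    [0, 0, 0],
    [0, 0, -0.2],
    [0, 0, -0.4],
    [0, 0, -0.6],
    [0, 0, -0.6]
  ],
  "turn": [
    [0, 0, 0],
    [0, 0, 0],
    [0, 0, 0],
    [0, 0, 0],
    [0, 0, 0]
  ],
  "jaw": [0.5, 0.5, 0.5, 0.5, 0.5]
}}

```text
time_s: 18.9
eef_pos: [0.4237, 0.1635, 0.1569]
eef_rot: [0.003, 0.708, 0.706, 0.003]
wrist_force: [0.9, -0.3, -0.4]
opening: 0.499
grasp_force: 0.0
```

```bash
python3 - <<'E'
from plan import *
o=get_obs();print(o["time_s"],o["eef_pos"],o["wrist_force"])
P=([.5676,.2984,.13],down(.05))
plan([P,([.5676,.2984,.029],down(.05))])
im=camera("top");hsv=cv2.cvtColor(im,cv2.COLOR_BGR2HSV)
for c in comps(hsv[...,2]>110,15):
    x,y,w,h=cv2.boundingRect(c)
    if 150<x<340 and 160<y<280: print((x,y,w,h),cv2.minAreaRect(c))
E
```

```text
18.9 [0.42367778 0.16350117 0.15688516] [ 0.93923222 -0.34336257 -0.39774057]
dp [0.541, 0.574, 0.113] turn [0.016, -0.001, -0.1] rows>=3.2
  -> at [0.5676 0.2984 0.13  ]
dp [0.0, 0.0, 0.404] turn [0.0, 0.0, 0.0] rows>=1.6
  -> at [0.5676 0.2984 0.029 ]
(266, 249, 38, 7) ((284.5, 252.0), (6.0, 37.0), 90.0)
(295, 207, 25, 24) ((307.0, 218.5), (23.0, 24.0), 90.0)
```

{"fn": "arm_command", "kwargs": {
  "dp": [
    [0.18, -0.2, 0],
    [0.36, -0.4, 0.05],
    [0.54, -0.57, 0.11],
    [0.54, -0.57, 0.11],
    [0.54, -0.57, 0.11]
  ],
  "turn": [
    [0, 0, 0.1],
    [0, 0, 0.1],
    [0, 0, 0.1],
    [0, 0, 0.1],
    [0, 0, 0.1]
  ],
  "jaw": [0.45, 0.45, 0.45, 0.45, 0.45]
}}

```text
time_s: 19.58
eef_pos: [0.2774, 0.2982, 0.1241]
eef_rot: [-0.0, 0.725, 0.688, -0.001]
wrist_force: [0.3, -0.9, -0.2]
opening: 0.453
grasp_force: 0.0
```

```bash
python3 - <<'E'
from plan import *
o=get_obs();print(o["time_s"],o["eef_pos"],o["wrist_force"],rq(o).as_matrix().round(3).tolist())
E
```

```text
19.575 [0.27735543 0.29823539 0.12407862] [ 0.3235368  -0.92960926 -0.23077533] [[0.053, 0.999, -0.002], [0.999, -0.053, -0.002], [-0.002, -0.002, -1.0]]
```

I entered the y shift and the turn with the wrong signs. Nothing was touched, so I'll correct both.

```bash
python3 - <<'E'
from plan import *
plan([([.42,.2984,.13],down(.05)),([.5676,.2984,.13],down(.05))])
E
```

```text
dp [0.031, 0.57, -0.025] turn [-0.004, 0.003, -0.196] rows>=2.3
  -> at [0.42   0.2984 0.13  ]
dp [-0.03, 0.59, 0.0] turn [0.0, 0.0, 0.0] rows>=2.4
  -> at [0.5676 0.2984 0.13  ]
```

{"fn": "arm_command", "kwargs": {
  "dp": [
    [0.01, 0.2, -0.02],
    [0.02, 0.4, -0.02],
    [0.03, 0.57, -0.02]
  ],
  "turn": [
    [0, 0, -0.1],
    [0, 0, -0.2],
    [0, 0, -0.2]
  ],
  "jaw": [0.45, 0.45, 0.45]
}}

```text
time_s: 19.95
eef_pos: [0.4246, 0.2964, 0.1303]
eef_rot: [0.0, 0.69, 0.724, 0.0]
wrist_force: [0.3, 0.7, 0.2]
opening: 0.453
grasp_force: 0.0
```

{"fn": "arm_command", "kwargs": {
  "dp": [
    [-0.01, 0.2, 0],
    [-0.02, 0.4, 0],
    [-0.03, 0.59, 0],
    [-0.03, 0.59, 0],
    [-0.03, 0.59, 0]
  ],
  "turn": [
    [0, 0, 0],
    [0, 0, 0],
    [0, 0, 0],
    [0, 0, 0],
    [0, 0, 0]
  ],
  "jaw": [0.45, 0.45, 0.45, 0.45, 0.45]
}}

```text
time_s: 20.58
eef_pos: [0.569, 0.2963, 0.1293]
eef_rot: [-0.0, 0.69, 0.724, -0.001]
wrist_force: [-0.1, -0.6, -0.5]
opening: 0.45
grasp_force: 0.0
```

```bash
python3 - <<'E'
from plan import *
o=get_obs();print(o["time_s"],o["eef_pos"],rq(o).as_matrix().round(3).tolist())
plan([([.5676,.2984,.029],down(.05))])
E
```

```text
20.575 [0.56901189 0.2962508  0.12934435] [[-0.048, 0.999, -0.002], [0.999, 0.048, -0.001], [-0.001, -0.002, -1.0]]
dp [0.009, -0.004, 0.401] turn [-0.004, 0.001, -0.004] rows>=1.6
  -> at [0.5676 0.2984 0.029 ]
```

Go down, close, then lift by 150 mm.

{"fn": "arm_command", "kwargs": {
  "dp": [
    [0, 0, 0.2],
    [0, 0, 0.4],
    [0, 0, 0.4],
    [0, 0, 0.4]
  ],
  "turn": [
    [0, 0, 0],
    [0, 0, 0],
    [0, 0, 0],
    [0, 0, 0]
  ],
  "jaw": [0.45, 0.45, 0.45, 0.45]
}}

```text
time_s: 21.08
eef_pos: [0.5696, 0.2983, 0.0323]
eef_rot: [0.001, 0.689, 0.725, 0.001]
wrist_force: [1.0, -0.2, 0.1]
opening: 0.452
grasp_force: 0.0
```

{"fn": "arm_command", "kwargs": {
  "dp": [
    [0, 0, 0],
    [0, 0, 0],
    [0, 0, 0],
    [0, 0, 0]
  ],
  "turn": [
    [0, 0, 0],
    [0, 0, 0],
    [0, 0, 0],
    [0, 0, 0]
  ],
  "jaw": [0, 0, 0, 0]
}}

```text
time_s: 21.58
eef_pos: [0.5702, 0.2986, 0.0327]
eef_rot: [0.001, 0.689, 0.725, 0.001]
wrist_force: [-1.3, 0.9, 7.3]
opening: 0.138
grasp_force: 60.7
```

{"fn": "arm_command", "kwargs": {
  "dp": [
    [0, 0, -0.15],
    [0, 0, -0.3],
    [0, 0, -0.5],
    [0, 0, -0.7],
    [0, 0, -0.7]
  ],
  "turn": [
    [0, 0, 0],
    [0, 0, 0],
    [0, 0, 0],
    [0, 0, 0],
    [0, 0, 0]
  ],
  "jaw": [0, 0, 0, 0, 0]
}}

```text
time_s: 22.2
eef_pos: [0.572, 0.2991, 0.2121]
eef_rot: [0.003, 0.689, 0.725, 0.005]
wrist_force: [0.8, 0.1, -0.8]
opening: 0.142
grasp_force: 59.6
```

```bash
python3 - <<'E'
from plan import *
im=camera("top");sd=camera("side");cv2.imwrite("pics/t9.png",im);cv2.imwrite("pics/s9.png",sd)
o=get_obs();print(o["time_s"],o["eef_pos"],rq(o).as_matrix().round(3).tolist(),o["wrist_force"],o["torque"])
# expected rod points
r=rq(o); X=r.as_matrix()[:,0]; ax=o["eef_pos"]+np.array([0,0,.021])
for x in(-.13,-.06,0,.005,.113): print(x,(ax+X*(x-.083)).round(4),proj("top",ax+X*(x-.083)).round(1),proj("side",ax+X*(x-.083)).round(1))
a=cv2.resize(im[150:230,180:330],(800,427),interpolation=2); b=cv2.resize(sd[100:230,260:420],(200,163)); 
cv2.imwrite("pics/r9.png",a)
E
```

```text
22.3 [0.56898354 0.29814063 0.20619025] [[-0.05, 0.999, 0.002], [0.999, 0.05, 0.0], [0.0, 0.002, -1.0]] [-0.36881968  0.38094111 -1.70950535] [ 0.00385463 -0.00907848 -0.07975114]
-0.13 [0.5796 0.0854 0.2271] [288.6 164.4] [345.1 142.8]
-0.06 [0.5761 0.1553 0.2271] [252.5 166.5] [333.4 132.3]
0 [0.5731 0.2152 0.2272] [221.4 168.3] [324.5 124.3]
0.005 [0.5729 0.2202 0.2272] [218.8 168.4] [323.8 123.7]
0.113 [0.5675 0.3281 0.2272] [162.5 171.7] [310.  111.3]
```

View pics/r9.png

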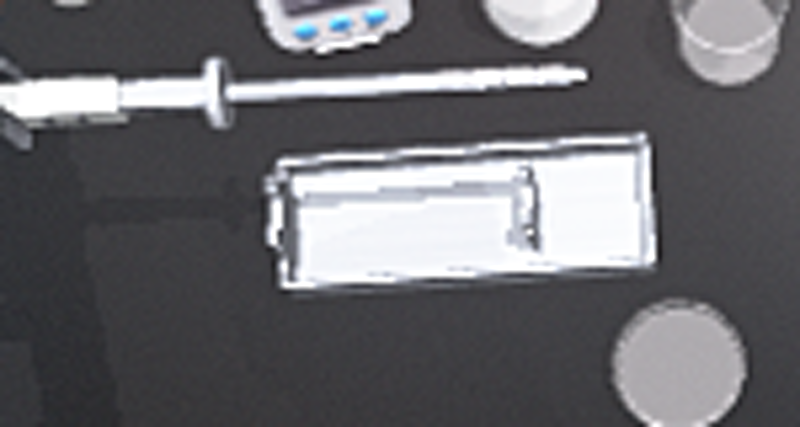

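The rod is lifted level and straight, with its tip at top pixel (289.6, 163.4) and collar face at (222, 167). This puts the grip about 85 mm behind the seating face, as planned. Next is the insertion path.

```bash
cat > rod.py <<'E'
from plan import *
M=np.array([.5165,-.1135,.140]); A=np.array([0,np.cos(np.radians(40)),np.sin(np.radians(40))])
G=np.array([.085,0,.0173]); QT=R.from_euler('x',40,degrees=True)*down(0)
def tcp(d): return M+A*d+QT.apply(G)
def rodstate():
    o=get_obs(); r=rq(o); O=o["eef_pos"]-r.apply(G); d=O-M
    print(round(o["time_s"],2),"tcp",o["eef_pos"].round(4),"axial %.1f mm"%(1e3*d@A),"off",(1e3*(d-A*(d@A))).round(1),"axis err",(r.as_matrix()[:,0]-A).round(3),"F",o["wrist_force"].round(1),"T",o["torque"].round(2))
E
python3 - <<'E'
from rod import *
rodstate()
plan([([.55,.26,.36],R.from_euler('x',40,degrees=True)*down(.0)),(tcp(.155),QT)])
E
```

```text
22.3 tcp [0.569  0.2981 0.2062] axial 303.9 mm off [  56.7   93.9 -111.9] axis err [-0.05   0.233 -0.642] F [-0.4  0.4 -1.7] T [ 0.   -0.01 -0.08]
dp [-0.074, -0.041, -0.308] turn [-0.015, 0.666, 0.046] rows>=1.9
dp [0.035, -0.038, -0.315] turn [-0.015, 0.666, 0.046] rows>=1.9
  -> at [0.55 0.26 0.36]
dp [-0.75, -0.134, -0.217] turn [0.0, 0.0, 0.0] rows>=3.2
  -> at [0.5165 0.0815 0.281 ]
```

{"fn": "arm_command", "kwargs": {
  "dp": [
    [-0.04, -0.02, -0.15],
    [-0.07, -0.04, -0.31],
    [-0.07, -0.04, -0.31]
  ],
  "turn": [
    [0, 0.33, 0.02],
    [0, 0.67, 0.05],
    [0, 0.67, 0.05]
  ],
  "jaw": [0, 0, 0]
}}

```text
time_s: 22.68
eef_pos: [0.561, 0.2773, 0.2838]
eef_rot: [-0.126, 0.69, 0.703, 0.121]
wrist_force: [0.7, 0.0, -0.6]
opening: 0.138
grasp_force: 59.6
```

{"fn": "arm_command", "kwargs": {
  "dp": [
    [0.02, -0.02, -0.16],
    [0.035, -0.04, -0.31],
    [0.035, -0.04, -0.31],
    [0.035, -0.04, -0.31]
  ],
  "turn": [
    [0, 0.33, 0.02],
    [0, 0.67, 0.05],
    [0, 0.67, 0.05],
    [0, 0.67, 0.05]
  ],
  "jaw": [0, 0, 0, 0]
}}

```text
time_s: 23.18
eef_pos: [0.5499, 0.2618, 0.3562]
eef_rot: [-0.249, 0.666, 0.663, 0.235]
wrist_force: [-1.1, 0.5, -1.1]
opening: 0.136
grasp_force: 59.6
```

```bash
python3 - <<'E'
from rod import *
rodstate(); print(get_obs()["q"].round(2))
plan([(tcp(.155),QT)])
E
```

```text
23.18 tcp [0.5499 0.2618 0.3562] axial 341.5 mm off [ 32.7  37.5 -44.7] axis err [ 0.012 -0.    -0.   ] F [-1.1  0.5 -1.1] T [-0.3   0.01 -0.02]
[-0.11  0.11  1.59  0.69  1.56 -0.15]
dp [-0.748, -0.129, -0.231] turn [-0.034, -0.0, -0.023] rows>=3.2
  -> at [0.5165 0.0815 0.281 ]
```

{"fn": "arm_command", "kwargs": {
  "dp": [
    [-0.2, -0.13, -0.23],
    [-0.4, -0.13, -0.23],
    [-0.55, -0.13, -0.23],
    [-0.7, -0.13, -0.23],
    [-0.75, -0.13, -0.23]
  ],
  "turn": [
    [-0.03, 0, -0.02],
    [-0.03, 0, -0.02],
    [-0.03, 0, -0.02],
    [-0.03, 0, -0.02],
    [-0.03, 0, -0.02]
  ],
  "jaw": [0, 0, 0, 0, 0]
}}

```text
time_s: 23.8
eef_pos: [0.5161, 0.0815, 0.2795]
eef_rot: [-0.244, 0.664, 0.664, 0.241]
wrist_force: [-0.2, 0.6, -0.5]
opening: 0.136
grasp_force: 59.6
```

{"fn": "arm_command", "kwargs": {
  "dp": [
    [0, 0, 0],
    [0, 0, 0],
    [0, 0, 0]
  ],
  "turn": [
    [0, 0, 0],
    [0, 0, 0],
    [0, 0, 0]
  ],
  "jaw": [0, 0, 0]
}}

```text
time_s: 24.18
eef_pos: [0.5172, 0.0819, 0.283]
eef_rot: [-0.242, 0.663, 0.665, 0.243]
wrist_force: [0.8, 0.2, -0.5]
opening: 0.14
grasp_force: 59.6
```

```bash
python3 - <<'E'
from rod import *
im=camera("top");sd=camera("side");rodstate()
cv2.imwrite("pics/t10.png",im)
plan([(tcp(.155),QT)])
# check rod tip pixel in the top view, bright rod against the shelf: print expected positions & local profile
o=get_obs(); r=rq(o); O=o["eef_pos"]-r.apply(G)
for d in(-.13,-.1,-.06,-.02):
    X=O+r.as_matrix()[:,0]*d; p=proj("top",X); c=int(round(p[0])); w=int(round(p[1]))
    print(d,p.round(1),"col profile rows",w-6,im[w-6:w+7,c].mean(1).astype(int).tolist())
m=proj("top",M); print("mouth px",m.round(1)); y0,x0=int(m[1]),int(m[0])
print(im[y0-9:y0+10,x0-10:x0+14].mean(2).astype(int))
E
```

```text
24.27 tcp [0.5171 0.0816 0.2828] axial 156.2 mm off [ 0.8 -0.7  0.8] axis err [-0.002 -0.002  0.002] F [-0.6  0.4 -0.4] T [-0.32 -0.01 -0.02]
dp [-0.005, -0.002, 0.005] turn [0.002, -0.005, 0.004] rows>=0.0
  -> at [0.5165 0.0815 0.281 ]
-0.13 [376.3 201.4] col profile rows 195 [116, 117, 114, 116, 116, 118, 116, 115, 114, 115, 115, 116, 115]
-0.1 [366.6 199.8] col profile rows 194 [116, 115, 116, 117, 116, 114, 117, 115, 117, 116, 116, 114, 117]
-0.06 [353.  197.6] col profile rows 192 [50, 50, 45, 48, 40, 59, 143, 121, 55, 53, 53, 54, 53]
-0.02 [338.4 195.2] col profile rows 189 [48, 52, 48, 51, 48, 48, 47, 46, 47, 47, 45, 44, 48]
mouth px [384.1 203.2]
[[114 115 116 115 116 116 119 115 117 116 115 117 117 117 116 117 117 118
  117 117 115 118 116 116]
 [116 118 116 118 116 115 117 115 117 116 116 115 117 115 116 116 116 117
  116 117 116 117 116 118]
 [118 115 117 117 119 115 114 117 116 117 116 118 115 116 119 117 117 118
  116 117 117 117 116 117]
 [117 116 114 115 115 117 115 116 115 117 117 116 115 117 116 116 118 116
  116 118 117 115 116 117]
 [115 114 116 116 117 117 118 11
[... 783 characters left out ...]
17 116 117 117 116 114 113 116 117 117 115 116 117 115 116 117 117
  118 117 115 115 116 114]
 [114 115 115 117 116 116 117 115 115 116 116 116 115 118 116 118 115 115
  116 115 117 117 117 118]
 [116 115 115 115 115 116 116 115 115 117 114 115 115 118 115 116 116 117
  117 115 117 115 116 117]
 [116 114 117 115 115 116 117 117 115 115 117 114 117 115 116 116 118 116
  117 117 115 116 117 116]
 [114 114 116 114 115 116 115 115 118 116 119 116 116 117 118 116 117 116
  118 117 116 117 115 116]
 [117 115 114 114 118 115 117 116 116 115 116 116 116 118 116 115 115 118
  116 115 116 114 115 116]
 [116 117 118 116 115 115 117 114 116 117 117 116 115 117 118 115 116 115
  118 116 116 118 117 117]]
```

{"fn": "arm_command", "kwargs": {
  "dp": [
    [-0.04, 0, 0.003],
    [-0.08, 0, 0.004],
    [-0.12, 0, 0.004],
    [-0.16, 0, 0.004],
    [-0.18, 0, 0.004]
  ],
  "turn": [
    [0, 0, 0],
    [0, 0, 0],
    [0, 0, 0],
    [0, 0, 0],
    [0, 0, 0]
  ],
  "jaw": [0, 0, 0, 0, 0]
}}

```text
time_s: 24.9
eef_pos: [0.517, 0.0466, 0.2518]
eef_rot: [-0.243, 0.664, 0.664, 0.243]
wrist_force: [0.7, -0.7, -0.2]
opening: 0.143
grasp_force: 59.6
```

```bash
python3 -c "
from rod import *
rodstate()"
```

```text
24.9 tcp [0.517  0.0466 0.2518] axial 109.5 mm off [ 0.5  0.2 -0.2] axis err [ 0.    -0.002  0.003] F [ 0.7 -0.7 -0.2] T [-0.33  0.01  0.02]
```

{"fn": "arm_command", "kwargs": {
  "dp": [
    [-0.08, 0, 0],
    [-0.16, 0, 0],
    [-0.24, 0, 0],
    [-0.32, 0, 0],
    [-0.38, 0, 0]
  ],
  "turn": [
    [0, 0, 0],
    [0, 0, 0],
    [0, 0, 0],
    [0, 0, 0],
    [0, 0, 0]
  ],
  "jaw": [0, 0, 0, 0, 0]
}}

```text
time_s: 25.52
eef_pos: [0.517, -0.0264, 0.1901]
eef_rot: [-0.243, 0.664, 0.664, 0.243]
wrist_force: [0.2, 0.7, -1.5]
opening: 0.136
grasp_force: 59.6
```

```bash
python3 -c "
from rod import *
rodstate()"
```

```text
25.52 tcp [ 0.517  -0.0264  0.1901] axial 13.8 mm off [ 0.4  0.4 -0.5] axis err [ 0.    -0.002  0.003] F [ 0.2  0.7 -1.5] T [-0.36 -0.02 -0.01]
```

Now the last stretch, pressing slowly past the seat.

{"fn": "arm_command", "kwargs": {
  "dp": [
    [-0.02, 0, 0],
    [-0.04, 0, 0],
    [-0.055, 0, 0],
    [-0.06, 0, 0],
    [-0.065, 0, 0]
  ],
  "turn": [
    [0, 0, 0],
    [0, 0, 0],
    [0, 0, 0],
    [0, 0, 0],
    [0, 0, 0]
  ],
  "jaw": [0, 0, 0, 0, 0]
}}

```text
time_s: 26.15
eef_pos: [0.517, -0.0362, 0.1818]
eef_rot: [-0.244, 0.663, 0.664, 0.244]
wrist_force: [-1.5, 8.4, 9.1]
opening: 0.14
grasp_force: 59.8
```

```bash
python3 -c "
from rod import *
rodstate()"
```

```text
26.15 tcp [ 0.517  -0.0362  0.1818] axial 1.0 mm off [ 0.7  0.6 -0.7] axis err [-0.002 -0.004  0.005] F [-1.5  8.4  9.1] T [1.34 0.11 0.17]
```

{"fn": "arm_command", "kwargs": {
  "dp": [
    [-0.004, 0, 0],
    [-0.004, 0, 0],
    [-0.004, 0, 0],
    [-0.004, 0, 0]
  ],
  "turn": [
    [0, 0, 0],
    [0, 0, 0],
    [0, 0, 0],
    [0, 0, 0]
  ],
  "jaw": [0, 0, 0, 0]
}}

```text
time_s: 26.65
eef_pos: [0.517, -0.0362, 0.1818]
eef_rot: [-0.244, 0.663, 0.664, 0.245]
wrist_force: [-2.6, 8.4, 9.2]
opening: 0.139
grasp_force: 60.0
```

```bash
python3 -c "
from rod import *
rodstate()"
```

```text
26.65 tcp [ 0.517  -0.0362  0.1818] axial 0.9 mm off [ 0.7  0.6 -0.7] axis err [-0.003 -0.005  0.006] F [-2.6  8.4  9.2] T [1.46 0.27 0.12]
```

{"fn": "arm_command", "kwargs": {
  "dp": [
    [0.1, 0, 0],
    [0.25, 0, 0],
    [0.4, 0, 0],
    [0.55, 0, 0],
    [0.66, 0, 0]
  ],
  "turn": [
    [0, 0, 0],
    [0, 0, 0],
    [0, 0, 0],
    [0, 0, 0],
    [0, 0, 0]
  ],
  "jaw": [0, 0, 0, 0, 0]
}}

```text
time_s: 27.28
eef_pos: [0.517, 0.0887, 0.2876]
eef_rot: [-0.242, 0.664, 0.665, 0.243]
wrist_force: [-0.4, -0.3, 0.0]
opening: 0.139
grasp_force: 59.6
```

```bash
python3 -c "
from rod import *
rodstate()
plan([([.55,.24,.36],QT),([.569,.298,.20],down(.05))])"
```

```text
27.27 tcp [0.517  0.0887 0.2876] axial 164.7 mm off [ 0.6 -0.2  0.2] axis err [-0.002 -0.001  0.002] F [-0.4 -0.3  0. ] T [-0.39 -0.05 -0.03]
dp [0.649, 0.133, 0.169] turn [0.003, -0.004, 0.004] rows>=2.7
  -> at [0.55 0.24 0.36]
dp [-0.117, 0.038, 0.32] turn [0.017, -0.667, -0.046] rows>=1.9
dp [-0.001, 0.039, 0.34] turn [0.017, -0.667, -0.046] rows>=1.9
  -> at [0.569 0.298 0.2  ]
```

{"fn": "arm_command", "kwargs": {
  "dp": [
    [0.2, 0.04, 0.05],
    [0.4, 0.08, 0.1],
    [0.6, 0.12, 0.15],
    [0.65, 0.13, 0.17],
    [0.65, 0.13, 0.17]
  ],
  "turn": [
    [0, 0, 0],
    [0, 0, 0],
    [0, 0, 0],
    [0, 0, 0],
    [0, 0, 0]
  ],
  "jaw": [0, 0, 0, 0, 0]
}}

```text
time_s: 27.9
eef_pos: [0.549, 0.2396, 0.3586]
eef_rot: [-0.242, 0.664, 0.665, 0.243]
wrist_force: [-0.7, 0.1, -1.1]
opening: 0.141
grasp_force: 59.6
```

{"fn": "arm_command", "kwargs": {
  "dp": [
    [-0.06, 0.02, 0.16],
    [-0.12, 0.04, 0.32],
    [-0.12, 0.04, 0.32]
  ],
  "turn": [
    [0, -0.33, -0.02],
    [0, -0.67, -0.05],
    [0, -0.67, -0.05]
  ],
  "jaw": [0, 0, 0]
}}

```text
time_s: 28.28
eef_pos: [0.5573, 0.2691, 0.2748]
eef_rot: [-0.121, 0.687, 0.706, 0.124]
wrist_force: [0.4, 0.3, -1.5]
opening: 0.138
grasp_force: 59.6
```

{"fn": "arm_command", "kwargs": {
  "dp": [
    [0, 0.02, 0.17],
    [0, 0.04, 0.34],
    [0, 0.04, 0.34],
    [0, 0.04, 0.34],
    [0, 0.04, 0.34]
  ],
  "turn": [
    [0, -0.33, -0.02],
    [0, -0.67, -0.05],
    [0, -0.67, -0.05],
    [0, -0.67, -0.05],
    [0, -0.67, -0.05]
  ],
  "jaw": [0, 0, 0, 0, 0]
}}

```text
time_s: 28.9
eef_pos: [0.5714, 0.2954, 0.2006]
eef_rot: [0.007, 0.691, 0.723, 0.008]
wrist_force: [-0.4, -0.2, -0.7]
opening: 0.139
grasp_force: 59.6
```

{"fn": "arm_command", "kwargs": {
  "dp": [
    [0, 0, 0],
    [0, 0, 0],
    [0, 0, 0],
    [0, 0, 0]
  ],
  "turn": [
    [0, 0, 0],
    [0, 0, 0],
    [0, 0, 0],
    [0, 0, 0]
  ],
  "jaw": [0, 0, 0, 0]
}}

```text
time_s: 29.4
eef_pos: [0.57, 0.2973, 0.1988]
eef_rot: [0.007, 0.69, 0.724, 0.006]
wrist_force: [-0.1, -0.4, -0.7]
opening: 0.142
grasp_force: 59.6
```

```bash
python3 - <<'E'
from rod import *
sd=camera("side");im=camera("top");o=get_obs();r=rq(o);print(o["time_s"],o["eef_pos"],r.as_matrix().round(3).tolist(),o["dq"].round(3),o["wrist_force"],o["torque"])
O=o["eef_pos"]-r.apply(G);X=r.as_matrix()[:,0]
for n,I in(("top",im),("side",sd)):
    for d in(-.13,-.065,.0025): print(n,d,(O+X*d).round(4),proj(n,O+X*d).round(1))
g=cv2.cvtColor(im,cv2.COLOR_BGR2GRAY)
for c in comps(g>110,15):
    x,y,w,h=cv2.boundingRect(c)
    if 150<x<340 and 150<y<280: print((x,y,w,h))
for c in(235,250,265,280,288,291): print("top col",c,g[155:172,c].tolist())
h=cv2.cvtColor(sd,cv2.COLOR_BGR2GRAY)
for d in(-.125,-.1,-.065,-.03):
    p=proj("side",O+X*d); c=int(round(p[0])); w=int(round(p[1])); print("side row",w,"cols",c-6,h[w,c-6:c+8].tolist())
E
```

```text
29.5 [0.56994208 0.29737323 0.19868359] [[-0.048, 0.999, 0.019], [0.999, 0.048, -0.0], [-0.001, 0.019, -1.0]] [ 0.004  0.001 -0.001  0.     0.002  0.003] [-0.34709632  0.12415505 -0.08136995] [ 0.07230198  0.0414891  -0.04741064]
top -0.13 [0.5799 0.0826 0.2162] [290.4 165.8]
top -0.065 [0.5768 0.1475 0.2161] [257.4 167.6]
top 0.0025 [0.5736 0.215  0.2161] [222.9 169.6]
side -0.13 [0.5799 0.0826 0.2162] [345.5 147.8]
side -0.065 [0.5768 0.1475 0.2161] [334.7 137.8]
side 0.0025 [0.5736 0.215  0.2161] [324.7 128.6]
(224, 249, 80, 8)
(295, 206, 25, 25)
(229, 175, 74, 29)
(181, 164, 111, 13)
top col 235 [209, 159, 214, 218, 133, 58, 66, 69, 69, 68, 67, 58, 73, 193, 255, 224, 103]
top col 250 [180, 209, 253, 48, 64, 70, 68, 70, 68, 71, 66, 68, 146, 255, 250, 182, 50]
top col 265 [75, 71, 74, 75, 74, 74, 74, 74, 71, 70, 59, 155, 255, 255, 143, 58, 68]
top col 280 [209, 220, 231, 135, 61, 72, 73, 73, 70, 61, 122, 255, 255, 199, 71, 66, 76]
top col 288 [193, 74, 65, 70, 73, 73, 73, 74, 74, 62, 101, 255, 255, 126, 60, 72, 78]
top col 291 [69, 74, 74, 73, 76, 72, 75, 74, 75, 73, 67, 98, 144, 65, 72, 75, 75]
side row 147 cols 339 [124, 166, 149, 174, 225, 217, 126, 193, 251, 245, 179, 151, 155, 156]
side row 143 cols 334 [44, 42, 65, 118, 178, 231, 252, 240, 208, 234, 240, 178, 152, 149]
side row 138 cols 329 [39, 46, 80, 135, 190, 226, 232, 210, 180, 220, 231, 170, 148, 152]
side row 133 cols 323 [157, 143, 126, 110, 144, 204, 233, 210, 125, 116, 204, 233, 172, 147]
```

{"fn": "arm_command", "kwargs": {
  "dp": [
    [0.05, 0, 0],
    [0.1, 0, 0],
    [0.1, 0, 0],
    [0.1, 0, 0],
    [0.1, 0, 0]
  ],
  "turn": [
    [0, 0, 0],
    [0, 0, 0],
    [0, 0, 0],
    [0, 0, 0],
    [0, 0, 0]
  ],
  "jaw": [0, 0, 0, 0, 0]
}}

```text
time_s: 30.12
eef_pos: [0.5688, 0.3221, 0.1986]
eef_rot: [0.007, 0.69, 0.724, 0.006]
wrist_force: [0.1, -0.1, -0.3]
opening: 0.137
grasp_force: 59.6
```

{"fn": "arm_command", "kwargs": {
  "dp": [
    [0, 0, 0],
    [0, 0, 0],
    [0, 0, 0],
    [0, 0, 0],
    [0, 0, 0]
  ],
  "turn": [
    [0, 0, 0],
    [0, 0, 0],
    [0, 0, 0],
    [0, 0, 0],
    [0, 0, 0]
  ],
  "jaw": [0, 0, 0, 0, 0]
}}

```text
time_s: 30.75
eef_pos: [0.5688, 0.3222, 0.1987]
eef_rot: [0.007, 0.69, 0.724, 0.006]
wrist_force: [0.4, -0.3, -1.1]
opening: 0.136
grasp_force: 59.6
```

```bash
python3 - <<'E'
from rod import *
im=camera("top"); g=cv2.cvtColor(im,cv2.COLOR_BGR2GRAY); o=get_obs(); print(o["eef_pos"],o["dq"].round(3),o["grasp_force"])
H=np.array([.5165,-.1385,.157]); c,s=np.cos(2.85),np.sin(2.85)
P=np.array([proj("top",H+[x,y*c-z*s,y*s+z*c]) for x,y,z in((-.028,.01,-.003),(.028,.01,-.003),(.028,.066,-.003),(-.028,.066,-.003))]).astype(np.int32)
k=np.zeros_like(g);cv2.fillPoly(k,[P],1);print("open-cover dark",(g[k>0]<80).mean())
for c in comps(g>110,15):
    x,y,w,h=cv2.boundingRect(c)
    if 150<x<340 and 130<y<280: print((x,y,w,h), onz("top",(x+w,y),.216).round(3))
print(hand_in())
E
```

```text
[0.56881609 0.32225269 0.19865687] [ 0.     0.     0.     0.001 -0.001  0.   ] 59.57935631275177
open-cover dark 0.04630788485607009
(224, 249, 80, 8) [0.416 0.057 0.216]
(295, 206, 25, 25) [0.499 0.025 0.216]
(229, 175, 74, 29) [0.561 0.058 0.216]
(167, 164, 112, 14) [0.584 0.105 0.216]
(167, 145, 12, 20) [0.625 0.303 0.216]
(306, 139, 22, 27) [0.635 0.008 0.216]
(164, 139, 10, 12) [0.637 0.314 0.216]
(226, 137, 31, 23) [0.64  0.149 0.216]
(181, 132, 19, 19) [0.652 0.263 0.216]
the job is handed in; nothing more can be done
None
```

The job is handed in at 30.8 s with no verdict returned: cover prised and thrown back, spatula laid flat, gauge rod pushed to its collar stop, drawn out and held level over the tray; my last top-view check for the open cover read low (4.6% dark, possibly because the forearm blocked that view), though both views showed it open at about 16 s.

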